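Open the notched tray cover to the orange cell and tip a scoop of bearing balls into it

ROBOT

A 6-joint arm with a two-finger parallel gripper is mounted at the origin on the work surface. World frame = base frame: x ahead of the robot, y to its left, z up, the work surface at z = 0. Lengths are in m, angles in rad, forces in N, time in s.
With the tool pointing down it reaches from about 0.25 to 0.725 m from the base axis. Payload 9.7 kg.
Tool frame: the origin (TCP) lies on the centre line of the jaws, within the pads' length; the fingertips stand 11 mm ahead of it and the grasp point (between the pads) lies 8 mm behind it; z points along the fingers, y is the direction in which the jaws open and shut (so a half turn about z gives the same grasp; the last joint's range is limited). The gripper opens to 85 mm and grips with 20 to 120 N. Pads are 22 mm wide; open, the fingers measure 114 mm over their backs; the gripper's body (76 mm by 85 mm) begins 54 mm behind the grasp point. The pads swing forward as they close: fully open they stand 13 mm farther back than shut.
Start: joints at [1.255, 0.087, 0.176, 1.66, 0, 1.571], TCP at [0.171, 0.523, 0.242] pointing down, gripper open.
Joint ranges: [-3.13, 3.13], [-0.85, 1.81], [-1.15, 1.24], [-2.2, 2.28], [-1.44, 1.52], [-3.14, 3.14]. Speed limits (rad/s): [2.22, 2.22, 2.57, 3.14, 3.14, 3.14].

INTERFACE

Orientations are given as a unit quaternion [w, x, y, z].
In Python, from station import r, get_image, sign_off gives the robot as it stands.
- The arm moves only by the tool arm_command, never from a script. Its argument "steps" is one flat list of numbers, 5 for each row, row after row: the shift along the tool's x, y, z scaled (see below), then the turn about the tool's z scaled (see below), then the opening, from -1 (shut) to 1 (fully open). In form: [tx, ty, tz, spin, fingers, tx, ty, tz, spin, fingers, ...]. A call has 1 to 8 rows; each row shifts and turns the commanded pose from where the row before left it, along the tool's axes as they then stand; what a row does not reach is not made up. The controller multiplies each number of a shift by 10 cm and each number of a turn by pi/2 rad. A row lasts 1/10 s, in which the tool goes at most 50 mm and 8.59 degrees, less where a joint would pass 70% of its speed; a pose out of reach is approached as far as the arm can. A call with a number of a shift or a turn outside -1 to 1 is refused whole. A call with a gripper value outside its range is refused whole. The fingers move at their own pace and stop on an object; "squeeze" is the grip in N (left out, the last holds). Time passes only in rows, so rows that do not move let the fingers close. It gives the time, the measured TCP pose, the force and the opening at its end, in the units of the state.
- r.observe(): the state, without advancing time (a new reading comes with each control period).
- get_image(name): name is "side" or "top" or "wrist"; returns a dict with "image" (420x560x3 uint8, red, green, blue), "range_z" (420x560 float32, m along the optical axis (not along the pixel's ray), 0 where there is no reading), "intrinsics" (3x3 intrinsics, pixels), "R" (3x3) and "t" (3): a world point X has camera coordinates R X + t. Camera axes: x right, y down, z forward; pixel columns grow to the right and rows downward; lengths in m; the calibration is good to about 2 mm. A picture is of the moment at which its call begins.
- sign_off(): hands the job in, once; it reports no verdict.
The state is a dict: "time_s": time; "joints": joint angles; "joint_velocities": joint speeds; "effort": joint torques, N m; "tool_pos": TCP position; "ee_rot": TCP orientation; "ft_force": force on the tool from outside, world axes, zero at the start; "torque": the same for the moment, N m; "finger_gap": finger opening in m.
Only numpy, scipy, OpenCV 4.12 (cv2) and the standard library are available. Lean on these libraries where they do the work, as an engineer would, in place of code of your own. Each camera call takes 0.05 s, during which the arm holds its last target. There are 200 camera calls.

TASK

Open the parts tray's sliding cover just as far as the cell with the orange tag: lift the red knob out of its notch, slide the cover along, and let the knob drop into the notch that bares that cell and leaves those beyond it covered. Then take the orange scoop by its handle, tip all four steel balls into that cell from just above it, and set the scoop back upright on its black mat, leaving the cover latched there and the other things on the bench where they are.

Things in the scene. Friction and masses are not known exactly. Their poses are not given: they have to be found in the camera images.
- tray: White parts tray, fixed (all sizes in mm). Origin: on the bench under the middle of its row of three cells; row along y, front -x. Cells: centres y = -54, 0, 54, inside 50 (y) x 64 (x), walls 4, rim 36 and floor 6 above the bench. Tag ledge behind (x 36 to 56, 34 high). Base plate x -83 to 67, y -87 to 249; beyond the cells two rails for the cover, 36 high.
- cover (a joint): Slide of the tray's grey cover (166 along y, 78 along x, top 47 above the bench), in m along the tray's +y. 0: all cells covered, knob in the first notch; 0.054, 0.108, 0.162: next notches, baring the cells at tray y = -54, then also 0, then also 54. Slides at about 1 N with the knob lifted; locked while it is down in a notch.
- latch (a joint): Lift of the red knob in m: 0 down in a notch; above 0.012 its round-ended 8 mm pin clears the comb; 0.020 top stop. Falls by its own weight (0.8 N), moves sideways with the cover. The dark comb bar runs along the tray's front (tray x -67 to -53, y -49 to 211), teeth 44 high, notches 12 wide and 14 deep at tray y = 0, 54, 108, 162.
- knob (a point): Centre of the red knob's grip, a 22 x 22 x 28 mm upright block, sides parallel to the tray's axes; 3 mm under it is the cover's bracket (34 along y). It stands at tray x = -60, tray y = cover value, 67 above the bench when down.
- cover_edge (a point): Middle of the cover's trailing edge (its -y edge), 40 above the bench, on the tray's long centre line: the cells with smaller tray y lie open. Axes as the tray's.
- orange_cell (a point): Centre of the inner floor of the cell with the orange tag (which of the three differs), 6 above the bench; axes as the tray's; cell rim 30 above this point. The tag, an 18 x 44 x 4 mm plate, lies on the ledge 46 towards +x of this point, top 38 above the bench; blue and green tags mark the other cells.
- scoop_handle (a point): Middle of the loose orange scoop's straight handle (scoop 0.11 kg). Axes: z up when upright, -x to its open nose. Handle 16 wide (y), 18 tall (z), reaching 50 towards -x and 56 towards +x of here, foot under its +x end; this point is 33 above the scoop's underside (37 above the bench on the mat). Bowl: from 50 to 134 towards -x, 42 wide, side walls 26, rear wall 34 high.
- scoop_nose (a point): Middle of the floor's lip at the scoop's open nose: 134 towards -x of scoop_handle and 25 below it; channel 36 wide, no front wall. The balls lie in a flat pocket behind a ramp rising 8 degrees to the nose: tilted under 15 degrees they stay, nose down 40 to 55 degrees they roll out along the channel.
- ball0_center (a point): Centre of a loose steel bearing ball, 16 mm across, 17 g, in the scoop's pocket at the start.
- ball1_center (a point): Centre of the second ball, the same.
- ball2_center (a point): Centre of the third ball, the same.
- ball3_center (a point): Centre of the fourth ball, the same.
- mat: Black rubber mat fixed to the bench, 250 (x) x 115 (y) x 4 mm. Origin: centre of its underside. The scoop starts on it, along its x, nose towards its -x end.
- glue: Bystander: white glue bottle standing beside the mat, 42 across, 120 tall. Origin: centre of its base.
- tape: Bystander: roll of blue tape lying in front of the tray, 90 across, 24 high. Origin: centre of its underside.
- pens: Bystander: dark pen cup with pens behind the tray's rails, 68 across, 134 tall. Origin: centre of its base.
- screwdriver: Bystander: screwdriver lying beside the mat. Origin: under its middle.
- spanner: Bystander: steel spanner lying behind the tray. Origin: under its middle. Farther back stands fixed equipment: a steel bench oven, 162 high, front face at world x = 0.79, y 0.03 to 0.29.
- spool: Bystander: green filament spool lying flat in front of the rails, 150 across, 50 high. Origin: centre of its underside.
- screwbox: Bystander: small cardboard box of screws, 75 x 50 x 35 mm, beyond the mat. Origin: centre of its underside. Behind it stands a fixed grey drawer cabinet, 157 high, front (with handles) at world x = 0.79, y -0.33 to -0.07.
- scoop: The scoop's  origin under the bowl's middle, 92 towards the nose from scoop_handle and 33 below it; axes as scoop_handle's.
Things that resemble listed ones, but are neither listed nor needed, are in the scene too. Of the things shaped like the scoop, the orange one is meant.

How it is judged:
By the outcome, as a careful person would: the job done as asked, in the order asked, and still so for the second after the job is handed in, with the robot touching nothing.
It also fails if it takes over 61 s, if anything falls off the work surface, if the arm or the gripper's body presses on something with over 40 N, if the wrist force passes 120 N, or if a joint passes its speed limit or range.

## Working session

There is one attempt and no reset: what is moved stays moved. The work goes in short steps, Python scripts to look and compute and a tool call to move; the robot and the scene stay as the last step left them, time stands still between calls to the robot, and variables do not carry over. Pictures are saved under pics/ and viewed, about 8 in all and at most 12, crops included, and the job is handed in when it is done.

Besides the shell and the picture viewer there is one more tool, called after ">>>" as a command line: name --argument value ..., lists and objects as JSON in quotes. arm_command: Moves the arm, as the interface text tells. Shifts and turns lie within -1 to 1; 1 stands for 10 cm of shift or pi/2 rad of turn. Its arguments: {"type":"object","properties":{"steps":{"type":"array","items":{"type":"number","minimum":-1,"maximum":1}},"squeeze":{"type":"number"}},"required":["steps"]}

```bash
mkdir -p pics; ls
cat > h.py <<'E'
import numpy as np, cv2
from station import r,get_image
def save(d,n,crop=None,s=1):
    im=d["image"][:,:,::-1]
    if crop: im=im[crop[1]:crop[3],crop[0]:crop[2]]
    cv2.imwrite("pics/"+n,cv2.resize(im,None,fx=s,fy=s,interpolation=cv2.INTER_CUBIC))
def pts(d):
    "world points for every pixel from depth"
    z=d["range_z"].astype(float);h,w=z.shape;K=d["intrinsics"]
    u,v=np.meshgrid(np.arange(w),np.arange(h))
    c=np.stack([(u-K[0,2])/K[0,0]*z,(v-K[1,2])/K[1,1]*z,z],-1)
    p=(c-d["t"])@d["R"]; p[z==0]=np.nan
    return p
def ray(d,u,v,h):
    K=d["intrinsics"];R=d["R"];o=-R.T@d["t"]
    a=R.T@np.array([(u-K[0,2])/K[0,0],(v-K[1,2])/K[1,1],1.]);return o+a*(h-o[2])/a[2]
E
python3 - <<'E'
from h import *
import pickle
for n in("top","side"):
    d=get_image(n);save(d,n+"0.png",s=1.42);pickle.dump(d,open(n+"0.pkl","wb"))
    print(n,d["intrinsics"][0],-d["R"].T@d["t"],d["R"][2])
s=r.observe();print(s)
E
```

```text
pics
top [423.92717992   0.         286.54977754] [ 0.39048189 -0.04801327  1.08102612] [ 0.08974747 -0.03176129 -0.99545799]
side [393.3701161    0.         279.20164437] [0.36557252 0.50743032 0.78939453] [ 0.09823642 -0.60551281 -0.78974923]
{'time_s': 0.1, 'joints': array([1.25501768e+00, 8.73883149e-02, 1.75187487e-01, 1.65978903e+00,
       4.39055343e-06, 1.57080245e+00]), 'joint_velocities': array([ 0.00109866, -0.00329085,  0.00061426,  0.00085071,  0.00092856,
        0.0007398 ]), 'effort': array([ 2.38496932e-04, -5.21564591e+01,  4.65653300e+01,  1.60793628e-02,
       -4.74180081e-05,  9.28749046e-06]), 'tool_pos': array([0.17074357, 0.52261737, 0.24164988]), 'ee_rot': array([-9.59981744e-05,  1.57237130e-01,  9.87560696e-01, -5.88998297e-04]), 'ft_force': array([ 0.21383278, -0.53118015,  0.67544166]), 'torque': array([-0.00542806, -0.02244727, -0.01623289]), 'finger_gap': 0.08537423779673514}
```

View pics/top0.png

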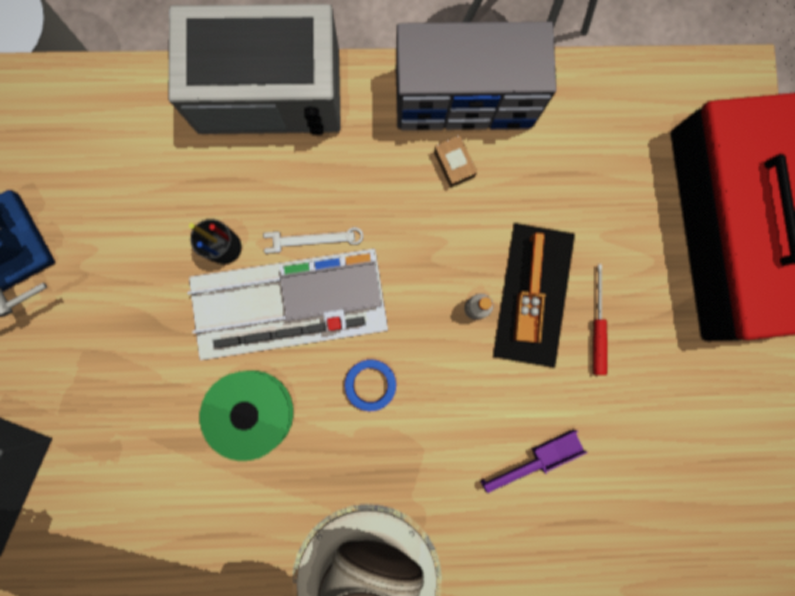

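View pics/side0.png

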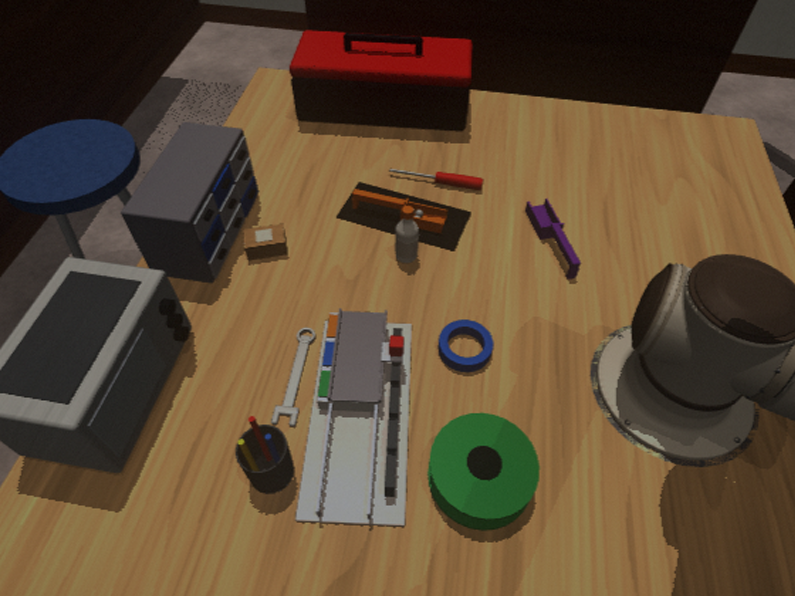

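Top picture: the tray's tags at about (296,268) green, (327,263) blue and (357,259) orange. Orange is the cell at tray y=-54, so the cover goes to 0.054. The red knob is at (334,324), the orange scoop on its black mat at (530,290), and the purple scoop at (535,460) is a decoy. The side view agrees.

Run:
```python
from h import *
import pickle
D={n:pickle.load(open(n+"0.pkl","rb")) for n in("top","side")}
def blobs(d,lo,hi,box,n=1,amin=15):
    hsv=cv2.cvtColor(d["image"],cv2.COLOR_RGB2HSV);m=cv2.inRange(hsv,lo,hi)
    k=np.zeros_like(m);x0,y0,x1,y1=[int(b/1.42) for b in box];k[y0:y1,x0:x1]=1;m=m*k
    N,l,s,c=cv2.connectedComponentsWithStats(m);o=np.argsort(-s[1:,4])[:n]+1
    return [(c[i],s[i,4],l==i) for i in o]
T,S=D["top"],D["side"];P=pts(T)
w=lambda a:np.round(a,4)
tr=(185,240,392,365)
tags={}
for nm,lo,hi in(("orange",(8,90,100),(22,255,255)),("blue",(100,90,60),(130,255,255)),("green",(45,90,50),(85,255,255))):
    c,a,m=blobs(T,lo,hi,tr)[0];tags[nm]=ray(T,*c,.038);print("tag",nm,c*1.42,a,w(tags[nm]),"depth",w(np.nanmedian(P[m],0)))
hsv=cv2.cvtColor(T["image"],cv2.COLOR_RGB2HSV)
# knob: red bright top
c,a,m=blobs(T,(0,150,60),(7,255,255),tr)[0];q=P[m];t=q[q[:,2]>.074];print("knob",c*1.42,a,w(np.nanmean(t,0)),len(t),w(np.nanmin(t,0)),w(np.nanmax(t,0)))
# base plate: points by height/white region -> not wood: use low saturation
c,a,m=blobs(T,(0,0,90),(180,45,255),tr)[0]
low=cv2.inRange(hsv,(0,0,0),(180,70,255));
k=np.zeros_like(low);x0,y0,x1,y1=[int(b/1.42) for b in tr];k[y0:y1,x0:x1]=1
ys,xs=np.nonzero(m);g=np.array([ray(T,x,y,.004)[:2] for x,y in zip(xs,ys)],np.float32)
print("plate rect",cv2.minAreaRect(g),a)
# comb
for c,a,m in blobs(T,(0,0,0),(180,255,75),(200,310,375,355),6): print("comb",c*1.42,a,w(ray(T,*c,.044)))
# scoop
c,a,m=blobs(T,(5,130,80),(22,255,255),(505,225,570,350))[0]
q=P[m];print("scoop",c*1.42,a)
hnd=q[(q[:,2]>.038)];print("zrange",np.nanmin(q[:,2]),np.nanmax(q[:,2]))
ctr=np.nanmean(q,0);u,s,vt=np.linalg.svd(q[:,:2]-ctr[:2],full_matrices=False)
pr=(q[:,:2]-ctr[:2])@vt.T;print(ctr,vt,pr.min(0),pr.max(0))
rect=cv2.minAreaRect(q[:,:2].astype(np.float32));print(rect,w(cv2.boxPoints(rect)))
# profile along axis
for b in np.arange(-.13,.13,.01):
    i=(pr[:,0]>=b)&(pr[:,0]<b+.01)
    if i.any(): print(round(b,3),w([pr[i,1].min(),pr[i,1].max(),(pr[i,1].min()+pr[i,1].max())/2,np.median(q[i,2])]),i.sum())
c,a,m=blobs(T,(0,0,0),(180,255,60),(490,220,580,370))[0]
ys,xs=np.nonzero(m);g=np.array([ray(T,x,y,.004)[:2] for x,y in zip(xs,ys)],np.float32);rr=cv2.minAreaRect(g);print("mat",rr)
```

```text
tag orange [294.60407407 307.96592593] 3834 [0.47   0.1133 0.038 ] depth [4.368e-01 1.091e-01 4.000e-04]
tag blue [326.53957447 263.09276596] 94 [0.547  0.0572 0.038 ] depth [0.5473 0.0571 0.0382]
tag green [295.8144     267.79306667] 75 [0.54   0.1105 0.038 ] depth [0.5394 0.111  0.0386]
knob [333.7        323.43072464] 69 [0.4395 0.0425 0.0813] 69 [0.4296 0.0329 0.0755] [0.4484 0.052  0.0857]
plate rect ((0.48127657175064087, 0.13301357626914978), (0.1499236524105072, 0.3406335115432739), 7.570151329040527) 6904
comb [268.38      335.6113783] 341 [0.4233 0.1574 0.044 ]
comb [354.72292683 322.13219512] 41 [0.4426 0.0098 0.044 ]
scoop [532.52516456 296.86987342] 790
zrange 0.0007361755838746655 0.051290155059416066Traceback (most recent call last):
  File "<stdin>", line 30, in <module>
    u, s, vh = gufunc(a, signature=signature)
               ~~~~~~^^^^^^^^^^^^^^^^^^^^^^^^
    raise LinAlgError("SVD did not converge")
numpy.linalg.LinAlgError: SVD did not converge
```

Run:
```python
from h import *
import pickle
T=pickle.load(open("top0.pkl","rb"));P=pts(T)
hsv=cv2.cvtColor(T["image"],cv2.COLOR_RGB2HSV);m=cv2.inRange(hsv,(5,130,80),(22,255,255))>0
ok=np.zeros_like(m);ok[225*100//142:350*100//142,508*100//142:552*100//142]=1
q=P[m&ok];q=q[np.isfinite(q[:,2])];q=q[q[:,2]>.006]
w=lambda a:np.round(a,4)
rect=cv2.minAreaRect(q[:,:2].astype(np.float32));print(rect,w(cv2.boxPoints(rect)))
h=q[(q[:,2]>.041)&(q[:,2]<.0495)]
hh=h[h[:,0]>.475]
f=cv2.fitLine(hh[:,:2].astype(np.float32),cv2.DIST_HUBER,0,.01,.01).ravel();print("handle line",f,"yaw deg",np.degrees(np.arctan2(f[1],f[0])),len(hh))
ax=f[:2]*np.sign(f[0]);n=np.array([-ax[1],ax[0]]);o=f[2:]
pr=np.c_[(q[:,:2]-o)@ax,(q[:,:2]-o)@n]
for b in np.arange(-.2,.13,.01):
    i=(pr[:,0]>=b)&(pr[:,0]<b+.01)
    if i.any(): print(round(b,3),w([pr[i,1].min(),pr[i,1].max(),pr[i,1].mean(),np.median(q[i,2]),pr[i,0].min(),pr[i,0].max()]),i.sum())
k=cv2.inRange(hsv,(0,0,0),(180,255,70))>0
box=np.zeros_like(k);box[215*100//142:372*100//142,488*100//142:580*100//142]=1
N,l,s,c=cv2.connectedComponentsWithStats((k&box).astype(np.uint8));j=1+np.argmax(s[1:,4])
ys,xs=np.nonzero(l==j);g=np.array([ray(T,x,y,.004)[:2] for x,y in zip(xs,ys)],np.float32);print("mat",cv2.minAreaRect(g))
# glue bottle extents
gl=P[270*100//142:335*100//142,455*100//142:498*100//142].reshape(-1,3);gl=gl[gl[:,2]>.03];print("glue",w(np.nanmean(gl,0)),w(np.nanmin(gl,0)),w(np.nanmax(gl,0)))
```

```text
((0.5013760924339294, -0.3078879117965698), (0.049059007316827774, 0.19885888695716858), 82.09829711914062) [[ 0.3995 -0.3185]
 [ 0.5965 -0.3459]
 [ 0.6032 -0.2973]
 [ 0.4063 -0.2699]]
handle line [ 0.9915889  -0.12942751  0.5357609  -0.30857757] yaw deg -7.4365115 266
-0.14 [-0.0209  0.0196 -0.0014  0.0136 -0.1336 -0.1301] 23
-0.13 [-0.0206  0.021  -0.0017  0.0143 -0.1299 -0.1201] 73
-0.12 [-0.0201  0.0207 -0.0027  0.0115 -0.1198 -0.1104] 66
-0.11 [-0.0209  0.0206 -0.003   0.0111 -0.11   -0.1   ] 72
-0.1 [-0.0205  0.0208 -0.0023  0.0105 -0.0997 -0.09  ] 68
-0.09 [-0.0279  0.0203 -0.0026  0.0135 -0.0896 -0.0804] 36
-0.08 [-0.0275  0.0209 -0.0045  0.0254 -0.0794 -0.0704] 26
-0.07 [-0.0221  0.021  -0.0024  0.0247 -0.0693 -0.0604] 24
-0.06 [-0.0281  0.0209  0.      0.0372 -0.0589 -0.0501] 53
-0.05 [-0.0247  0.0081 -0.0013  0.0455 -0.05   -0.0402] 32
-0.04 [-0.0185  0.0079  0.0001  0.046  -0.0396 -0.0304] 28
-0.03 [-0.0092  0.0074  0.0002  0.0458 -0.0299 -0.0201] 28
-0.02 [-0.0078  0.0083  0.0001  0.0449 -0.0197 -0.0103] 27
-0.01 [-0.0076  0.0074  0.0006  0.0449 -0.0096 -0.    ] 28
0.0 [-0.0081  0.0074  0.0001  0.0454  0.0001  0.0096] 26
0.01 [-0.0082  0.0079 -0.0002  0.0454  0.0102  0.0199] 28
0.02 [-0.0068  0.0076  0.0012  0.0451  0.0202  0.03  ] 29
0.03 [-0.0098  0.008  -0.      0.0459  0.0303  0.0399] 26
0.04 [-0.0078  0.0071 -0.0002  0.0451  0.0404  0.0487] 27
0.05 [-0.0065  0.0072  0.0012  0.0452  0.0502  0.0544] 13
0.06 [-0.0131 -0.0101 -0.0116  0.0071  0.0646  0.0652] 2
mat ((0.4872703552246094, -0.3115764856338501), (0.11161597073078156, 0.2452537715435028), 78.64766693115234)
glue [ 0.4614 -0.1988  0.0865] [ 0.4431 -0.2251  0.0329] [ 0.484  -0.1828  0.1233]
```

Tray origin is about (0.500, 0.051), yaw 7.5°. The scoop handle is at (0.536, -0.3085), yaw -7.4°. The interface has no tool tilt, so the scoop must pivot in the grip, for example by stubbing its nose on the latched cover's edge. I'll do the knob first.

>>> arm_command --steps '[0, 0, 0, -0.095, 1, 0, 0, 0, -0.095, 1, 0, 0, 0, -0.095, 1, -0.17, -0.425, 0, 0, 1, -0.17, -0.425, 0, 0, 1, -0.17, -0.425, 0, 0, 1, -0.17, -0.425, 0, 0, 1, -0.17, -0.425, 0, 0, 1]'

```text
time_s: 0.9
tool_pos: [0.2834, 0.3216, 0.242]
ee_rot: [-0.0, -0.066, 0.998, -0.0]
ft_force: [0.8, 1.1, 0.2]
finger_gap: 0.0853
```

>>> arm_command --steps '[-0.17, -0.425, 0, 0, 1, -0.17, -0.425, 0, 0, 1, -0.17, -0.425, 0, 0, 1, -0.17, -0.425, 0, 0, 1, -0.17, -0.425, 0, 0, 1, -0.17, -0.425, 0, 0, 1, -0.17, -0.425, 0, 0, 1, 0, 0, 0, 0, 1]'

```text
time_s: 1.7
tool_pos: [0.4416, 0.0401, 0.2414]
ee_rot: [-0.0, -0.063, 0.998, -0.0]
ft_force: [-0.5, 0.9, -0.8]
finger_gap: 0.0852
```

```bash
cat >> h.py <<'E'
def frame():
    from scipy.spatial.transform import Rotation as Ro
    s=r.observe();q=s["ee_rot"];R=Ro.from_quat(q,scalar_first=True).as_matrix();return s,R
E
python3 - <<'E'
from h import *
s,R=frame();print(s["time_s"],s["tool_pos"],np.degrees(np.arctan2(R[1,1],R[0,1])))
d=get_image("wrist");save(d,"w1.png",s=1.42);P=pts(d)
hsv=cv2.cvtColor(d["image"],cv2.COLOR_RGB2HSV);m=(cv2.inRange(hsv,(0,150,60),(7,255,255))>0)&(P[...,2]>.076)&(P[...,2]<.09)
q=P[m];print(m.sum());q=q[np.isfinite(q[:,0])]
rc=cv2.minAreaRect(q[:,:2].astype(np.float32));print("knob",rc,q[:,2].mean())
for nm,lo,hi in(("orange",(8,130,100),(22,255,255)),("blue",(100,90,60),(130,255,255)),("green",(45,90,50),(85,255,255))):
    m=(cv2.inRange(hsv,lo,hi)>0)&(abs(P[...,2]-.038)<.005)
    if m.sum()>50: print(nm,m.sum(),cv2.minAreaRect(P[m][:,:2].astype(np.float32)))
g=np.array(rc[0])-s["tool_pos"][:2];print("tool delta",R[:2,:2].T@g)
E
```

```text
1.7 [0.44156522 0.04006805 0.241398  ] 97.24076030920675
423
knob ((0.44012442231178284, 0.042772918939590454), (0.01988942362368107, 0.01926330290734768), 6.948066234588623) 0.08051105308401722
orange 250 ((0.556919276714325, 0.0030745379626750946), (0.009437291882932186, 0.04226021096110344), 7.391068935394287)
blue 272 ((0.5493932962417603, 0.05671362206339836), (0.011048183776438236, 0.042094629257917404), 7.713535785675049)
green 240 ((0.5417802929878235, 0.10956399887800217), (0.010236307978630066, 0.04097059369087219), 7.303747653961182)
tool delta [0.00108839 0.00286489]
```

>>> arm_command --steps '[0.01, 0.03, 0.45, 0, 1, 0, 0, 0.45, 0, 1, 0, 0, 0.45, 0, 1, 0, 0, 0.25, 0, 1, 0, 0, 0.14, 0, 1, 0, 0, 0, 0, -1, 0, 0, 0, 0, -1, 0, 0, 0, 0, -1]' --squeeze 40

```text
time_s: 2.55
tool_pos: [0.4397, 0.0472, 0.0701]
ee_rot: [0.001, -0.066, 0.998, 0.0]
ft_force: [-0.4, -0.5, -0.3]
finger_gap: 0.0439
```

>>> arm_command --steps '[0, 0, 0, 0, -1, 0, 0, 0, 0, -1, 0, 0, 0, 0, -1]'

```text
time_s: 2.85
tool_pos: [0.4399, 0.0447, 0.0702]
ee_rot: [0.002, -0.065, 0.998, -0.003]
ft_force: [0.6, -16.4, 9.8]
finger_gap: 0.0213
```

>>> arm_command --steps '[0, 0, -0.08, 0, -1, 0, 0, -0.08, 0, -1, 0, 0, 0, 0, -1, 0, 0, 0, 0, -1]'

```text
time_s: 3.25
tool_pos: [0.4394, 0.047, 0.0848]
ee_rot: [0.001, -0.066, 0.998, 0.0]
ft_force: [4.6, 0.3, -0.7]
finger_gap: 0.0212
```

Run:
```python
from h import *
s,R=frame();print(s["time_s"],s["tool_pos"],R,s["ft_force"],s["finger_gap"])
d=get_image("top");save(d,"t2.png",(130,165,290,265),4);P=pts(d)
hsv=cv2.cvtColor(d["image"],cv2.COLOR_RGB2HSV);m=(cv2.inRange(hsv,(0,150,60),(7,255,255))>0);m[:, :100]=0;m[:,300:]=0
print(m.sum(),np.nanmean(P[m],0) if m.any() else 0,np.nanmax(P[m],0) if m.any() else 0)
```

```text
3.25 [0.4394471  0.04701512 0.08475387] [[-9.91331102e-01 -1.31374112e-01  1.86792083e-03]
 [-1.31373718e-01  9.91332858e-01  3.32461009e-04]
 [-1.89540807e-03  8.41832328e-05 -9.99998200e-01]] [ 4.6269331   0.31824284 -0.74497844] 0.02116812356412091
22 [0.60193469 0.23633818 0.10517744] [0.61614211 0.25535338 0.1361362 ]
```

>>> arm_command --steps '[0, 0.1, 0, 0, -1, 0, 0.1, 0, 0, -1, 0, 0.1, 0, 0, -1, 0, 0.1, 0, 0, -1, 0, 0.1, 0, 0, -1, 0, 0, 0, 0, -1, 0, 0, 0, 0, -1]'

```text
time_s: 4.0
tool_pos: [0.4328, 0.0972, 0.0844]
ee_rot: [0.001, -0.066, 0.998, 0.0]
ft_force: [5.4, 1.9, -0.4]
finger_gap: 0.0209
```

Run:
```python
from h import *
s,R=frame();print(s["time_s"],s["tool_pos"],s["ft_force"],s["finger_gap"])
d=get_image("side");save(d,"s2.png",(180,200,350,370),4)
```

```text
4.0 [0.43283596 0.09715405 0.0843564 ] [ 5.43546371  1.90180951 -0.41513532] 0.020943856762787406
```

View pics/s2.png

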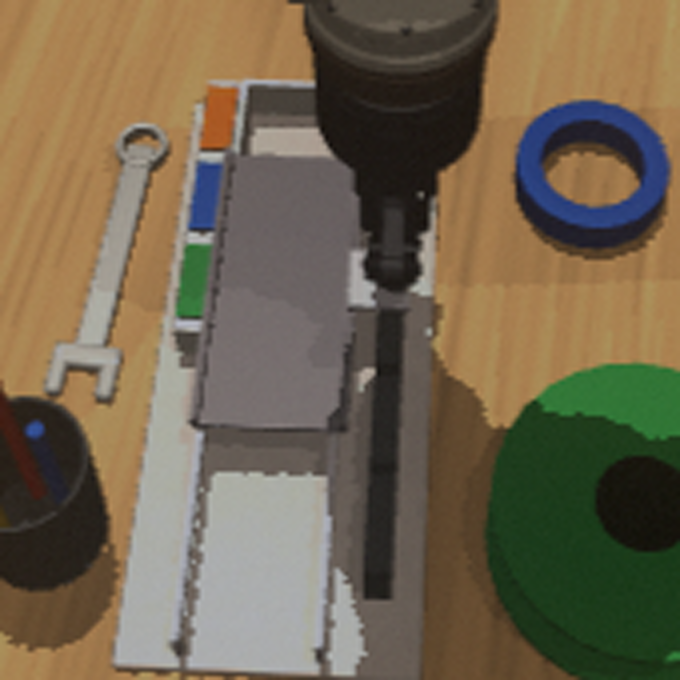

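The cover has slid so that only the orange cell (crop ~285,120) is bare. Next I lower the knob, still gripped.

>>> arm_command --steps '[0, 0, 0.05, 0, -1, 0, 0, 0.05, 0, -1, 0, 0, 0.04, 0, -1, 0, 0, 0, 0, -1, 0, 0, 0, 0, -1]'

```text
time_s: 4.55
tool_pos: [0.4328, 0.0967, 0.0702]
ee_rot: [0.001, -0.066, 0.998, 0.0]
ft_force: [6.8, 2.1, -0.3]
finger_gap: 0.0211
```

>>> arm_command --steps '[0, 0, 0, 0, 1, 0, 0, 0, 0, 1, 0, 0, 0, 0, 1, 0, 0, 0, 0, 1, 0, 0, -0.4, 0, 1, 0, 0, -0.45, 0, 1, 0, 0, -0.45, 0, 1, 0, 0, -0.4, 0, 1]'

```text
time_s: 5.35
tool_pos: [0.4319, 0.0964, 0.2425]
ee_rot: [0.0, -0.066, 0.998, 0.0]
ft_force: [0.9, -0.3, -0.5]
finger_gap: 0.0853
```

Run:
```python
from h import *
s,R=frame();print(s["time_s"],s["tool_pos"],s["joints"],s["finger_gap"],s["ft_force"])
d=get_image("wrist");P=pts(d);save(d,"w2.png",s=1.42)
hsv=cv2.cvtColor(d["image"],cv2.COLOR_RGB2HSV);m=(cv2.inRange(hsv,(0,150,60),(7,255,255))>0)&(P[...,2]>.07)&(P[...,2]<.11)
q=P[m];print("knob",m.sum(),cv2.minAreaRect(q[:,:2].astype(np.float32)),np.median(q[:,2]))
```

```text
5.35 [0.43189086 0.09641798 0.24246826] [ 2.19650711e-01 -1.68773145e-01 -7.08720880e-02  1.66797826e+00
 -1.00268542e-05  8.77443777e-02] 0.08531635685997059 [ 0.93451527 -0.29252088 -0.51527521]
knob 623 ((0.5120007991790771, 0.1548704206943512), (0.22133103013038635, 0.02446918748319149), 36.18544006347656) 0.08080916490767495
```

The knob top reads 0.081, so it is down in the second notch. Now to the scoop.

>>> arm_command --steps '[0, 0, 0, 0.083, 1, 0, 0, 0, 0.083, 1, -0.132, -0.432, 0, 0, 1, -0.132, -0.432, 0, 0, 1, -0.132, -0.432, 0, 0, 1, -0.132, -0.432, 0, 0, 1, -0.132, -0.432, 0, 0, 1, -0.132, -0.432, 0, 0, 1]'

```text
time_s: 6.2
tool_pos: [0.4772, -0.1727, 0.2402]
ee_rot: [0.0, 0.064, 0.998, 0.0]
ft_force: [1.7, 1.4, 0.7]
finger_gap: 0.0852
```

>>> arm_command --steps '[-0.132, -0.432, 0, 0, 1, -0.132, -0.432, 0, 0, 1, -0.132, -0.432, 0, 0, 1, 0, 0, 0, 0, 1, 0, 0, 0, 0, 1]'

```text
time_s: 6.7
tool_pos: [0.4997, -0.3051, 0.2393]
ee_rot: [-0.001, 0.065, 0.998, 0.0]
ft_force: [0.8, 0.6, -0.3]
finger_gap: 0.0854
```

Run:
```python
from h import *
s,R=frame();print(s["time_s"],s["tool_pos"],np.degrees(np.arctan2(R[1,1],R[0,1])))
d=get_image("wrist");save(d,"w3.png",s=1.42);P=pts(d)
hsv=cv2.cvtColor(d["image"],cv2.COLOR_RGB2HSV);m=(cv2.inRange(hsv,(5,130,60),(22,255,255))>0)&(P[...,2]>.042)&(P[...,2]<.05)
q=P[m][:,:2].astype(np.float32);c=R[:2,:2].T@(q-s["tool_pos"][:2]).T
print("tool-frame extents x",c[0].min(),c[0].max());rc=cv2.minAreaRect(q);print(rc)
f=cv2.fitLine(q,cv2.DIST_HUBER,0,.01,.01).ravel();print(f,np.degrees(np.arctan2(f[1],f[0])))
for b in np.arange(-.12,.1,.02):
    i=(c[0]>=b)&(c[0]<b+.02)
    if i.any(): print(round(b,2),c[1][i].min(),c[1][i].max(),i.sum())
```

```text
6.7 [ 0.49968247 -0.3051098   0.23931895] 82.51271561974654
tool-frame extents x -0.09285908235323415 0.013841837865912171
((0.5387400984764099, -0.311220645904541), (0.015787489712238312, 0.10673867166042328), 82.90306854248047)
[ 0.9919264  -0.12681504  0.53566426 -0.310517  ] -7.285584
-0.1 -0.007763797282543429 0.007223748593031419 130
-0.08 -0.007677496408359334 0.007173079484934261 226
-0.06 -0.008726302569566982 0.007027558225077159 249
-0.04 -0.008590708636393723 0.006923550807551975 255
-0.02 -0.008420350475479739 0.006765312084132645 268
0.0 -0.008255925369612371 0.006619259515127085 201
```

View pics/w3.png

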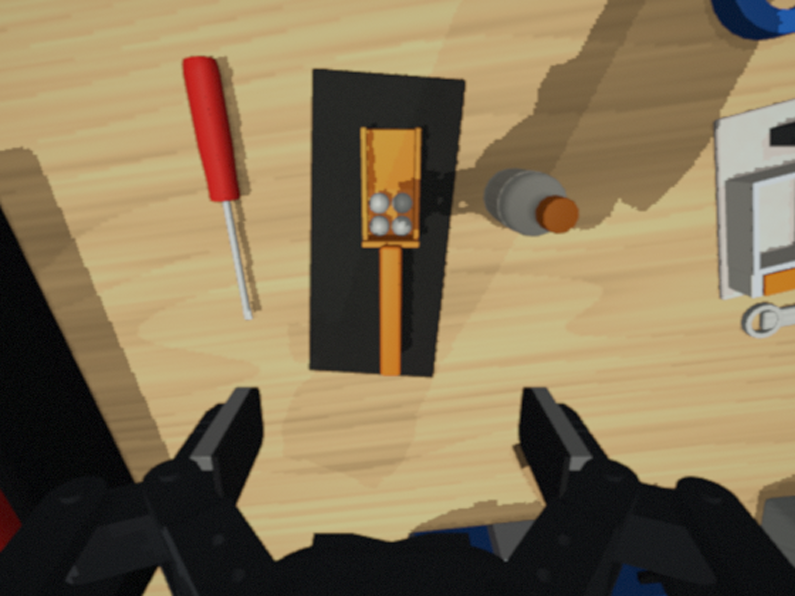

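The wrist view shows the orange scoop at (390,250), four balls at (390,213), and the decoy out of view. The handle axis is centred under the tool, and the bowl's rear wall is 14 mm ahead. I'll grip the handle near its front end, close to the balance point.

>>> arm_command --steps '[-0.04, -0.005, 0.45, 0, 1, 0, 0, 0.45, 0, 1, 0, 0, 0.45, 0, 1, 0, 0, 0.35, 0, 1, 0, 0, 0.26, 0, 1, 0, 0, 0, 0, 0, 0, 0, 0, 0, -1, 0, 0, 0, 0, -1]' --squeeze 30

```text
time_s: 7.55
tool_pos: [0.505, -0.3054, 0.0468]
ee_rot: [0.001, 0.064, 0.998, -0.001]
ft_force: [-0.6, -0.6, 0.3]
finger_gap: 0.0439
```

>>> arm_command --steps '[0, 0, 0, 0, -1, 0, 0, 0, 0, -1, 0, 0, 0, 0, -1, 0, 0, 0, 0, -1]'

```text
time_s: 7.95
tool_pos: [0.5046, -0.3059, 0.0459]
ee_rot: [0.001, 0.065, 0.998, -0.001]
ft_force: [-0.8, 1.0, 6.5]
finger_gap: 0.0151
```

>>> arm_command --steps '[0, 0, -0.1, 0, -1, 0, 0, -0.15, 0, -1, 0, 0, -0.15, 0, -1, 0, 0, 0, 0, -1, 0, 0, 0, 0, -1]'

```text
time_s: 8.45
tool_pos: [0.5042, -0.3056, 0.085]
ee_rot: [0.001, 0.064, 0.998, -0.0]
ft_force: [0.2, 0.0, -2.7]
finger_gap: 0.0148
```

Run:
```python
from h import *
s,R=frame();print(s["time_s"],s["tool_pos"],s["ft_force"],s["torque"],s["finger_gap"],s["joints"])
d=get_image("side");save(d,"s3.png",(230,120,350,200),6);P=pts(d)
hsv=cv2.cvtColor(d["image"],cv2.COLOR_RGB2HSV);m=(cv2.inRange(hsv,(5,130,40),(22,255,255))>0)
b=np.zeros_like(m);b[125:175,235:330]=1
q=P[m&b];q=q[np.isfinite(q[:,2])&(q[:,2]>.01)];c=(q-s["tool_pos"])@R
for x in np.arange(-.1,.12,.015):
    i=(c[:,0]>=x)&(c[:,0]<x+.015)&(abs(c[:,1])<.03)
    if i.any(): print(round(x,3),i.sum(),"ztop",q[i,2].max().round(4),"zmin",q[i,2].min().round(4))
```

```text
8.45 [ 0.50422455 -0.30559117  0.08495517] [ 0.21665619  0.01936372 -2.72430722] [ 0.01408424 -0.02139438  0.00752677] 0.014847464926487948 [-5.44874887e-01  1.76627060e-01 -2.84557170e-02  1.36450735e+00
  2.19549777e-05 -4.16006095e-01]
-0.1 5 ztop 0.0613 zmin 0.0442
-0.085 51 ztop 0.0842 zmin 0.0416
-0.07 34 ztop 0.0858 zmin 0.0673
-0.055 41 ztop 0.0871 zmin 0.0683
-0.04 46 ztop 0.0882 zmin 0.0692
-0.025 34 ztop 0.0879 zmin 0.068
0.005 31 ztop 0.0866 zmin 0.0698
0.02 80 ztop 0.0826 zmin 0.05
0.035 59 ztop 0.0704 zmin 0.0424
0.05 86 ztop 0.0707 zmin 0.0421
0.065 96 ztop 0.0713 zmin 0.0416
0.08 97 ztop 0.0703 zmin 0.0432
0.095 56 ztop 0.07 zmin 0.0408
```

View pics/s3.png

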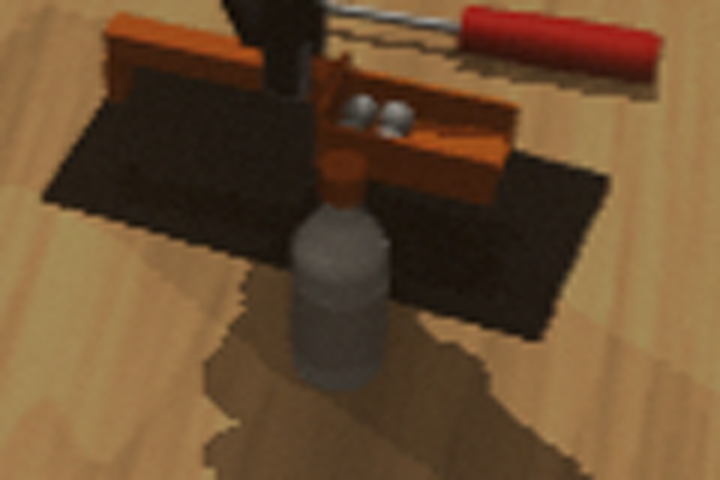

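The scoop is lifted level (underside ~0.042), all four balls aboard. Now I lift it higher, turn it to point along tray +y, and carry it gently.

>>> arm_command --steps '[0, 0, -0.3, 0, -1, 0, 0, -0.3, 0, -1, 0, 0, -0.3, 0, -1, 0, 0, -0.25, 0, -1, 0, 0, 0, 0.05, -1, 0, 0, 0, 0.08, -1, 0, 0, 0, 0.09, -1, 0, 0, 0, 0.09, -1]'

```text
time_s: 9.3
tool_pos: [0.5037, -0.3053, 0.1984]
ee_rot: [-0.001, 0.306, 0.952, 0.0]
ft_force: [0.2, -0.0, -2.0]
finger_gap: 0.0148
```

>>> arm_command --steps '[0, 0, 0, 0.09, -1, 0, 0, 0, 0.09, -1, 0, 0, 0, 0.09, -1, 0, 0, 0, 0.09, -1, 0, 0, 0, 0.09, -1, 0, 0, 0, 0.09, -1, 0, 0, 0, 0.075, -1, 0.05, 0.01, 0, 0, -1]'

```text
time_s: 10.1
tool_pos: [0.5047, -0.3005, 0.1983]
ee_rot: [-0.001, 0.712, 0.702, -0.0]
ft_force: [0.3, -0.2, -1.2]
finger_gap: 0.015
```

>>> arm_command --steps '[0.12, 0.03, 0, 0, -1, 0.2, 0.04, 0, 0, -1, 0.22, 0.045, 0, 0, -1, 0.22, 0.045, 0, 0, -1, 0.22, 0.045, 0, 0, -1, 0.22, 0.045, 0, 0, -1, 0.22, 0.045, 0, 0, -1, 0.22, 0.045, 0, 0, -1]'

```text
time_s: 10.9
tool_pos: [0.5408, -0.1349, 0.1991]
ee_rot: [-0.0, 0.71, 0.705, -0.0]
ft_force: [0.8, -0.6, -1.7]
finger_gap: 0.0149
```

>>> arm_command --steps '[0.2, 0.04, 0, 0, -1, 0.14, 0.03, 0, 0, -1, 0.08, 0.01, 0, 0, -1, 0.04, 0, 0, 0, -1, 0, 0, 0.3, 0, -1, 0, 0, 0.3, 0, -1, 0, 0, 0.3, 0, -1, 0, 0, 0, 0, -1]'

```text
time_s: 11.7
tool_pos: [0.5469, -0.091, 0.1051]
ee_rot: [-0.003, 0.711, 0.703, -0.002]
ft_force: [-0.4, -0.6, -1.9]
finger_gap: 0.0148
```

```bash
cat >> h.py <<'E'
O=np.array([.4996,.0506]);A=np.radians(7.5);RT=np.array([[np.cos(A),-np.sin(A)],[np.sin(A),np.cos(A)]])
tray=lambda p:(np.asarray(p)[...,:2]-O)@RT
def look(name,cam="side",crop=None,s=4):
    st,R=frame();print("t",st["time_s"],"tcp",st["tool_pos"].round(4),"tray",tray(st["tool_pos"]).round(4),"yaw_x",np.degrees(np.arctan2(R[1,0],R[0,0])).round(1),"F",st["ft_force"].round(1),"gap",round(st["finger_gap"],4))
    d=get_image(cam);save(d,name,crop,s);P=pts(d)
    hsv=cv2.cvtColor(d["image"],cv2.COLOR_RGB2HSV);m=(cv2.inRange(hsv,(5,130,40),(22,255,255))>0)
    q=P[m];q=q[np.isfinite(q[:,2])];c=(q-st["tool_pos"])@R
    k=(abs(c[:,1])<.03)&(abs(c[:,0])<.16)&(q[:,2]>.05);q,c=q[k],c[k]
    for x in np.arange(-.105,.12,.015):
        i=(c[:,0]>=x)&(c[:,0]<x+.015)
        if i.any(): print(round(x,3),i.sum(),"z",q[i,2].min().round(4),q[i,2].max().round(4))
    h=c[(c[:,0]<-.03)&(c[:,0]>-.085)]
    return d,P
E
python3 - <<'E'
from h import *
d,P=look("s4.png",crop=(180,150,330,290),s=5)
E
```

```text
t 11.7 tcp [ 0.5469 -0.091   0.1051] tray [ 0.0284 -0.1466] yaw_x 89.4 F [-0.4 -0.6 -1.9] gap 0.0148
-0.09 13 z 0.0697 0.0926
-0.075 7 z 0.0922 0.103
-0.06 1 z 0.0984 0.0984
-0.045 1 z 0.1037 0.1037
-0.03 11 z 0.1028 0.1066
-0.015 30 z 0.1023 0.1434
0.0 43 z 0.0955 0.1409
0.015 194 z 0.064 0.1576
0.03 46 z 0.0664 0.0903
0.045 60 z 0.0616 0.0902
0.06 105 z 0.0604 0.0901
0.075 103 z 0.0668 0.0903
0.09 107 z 0.0647 0.0915
```

View pics/s4.png

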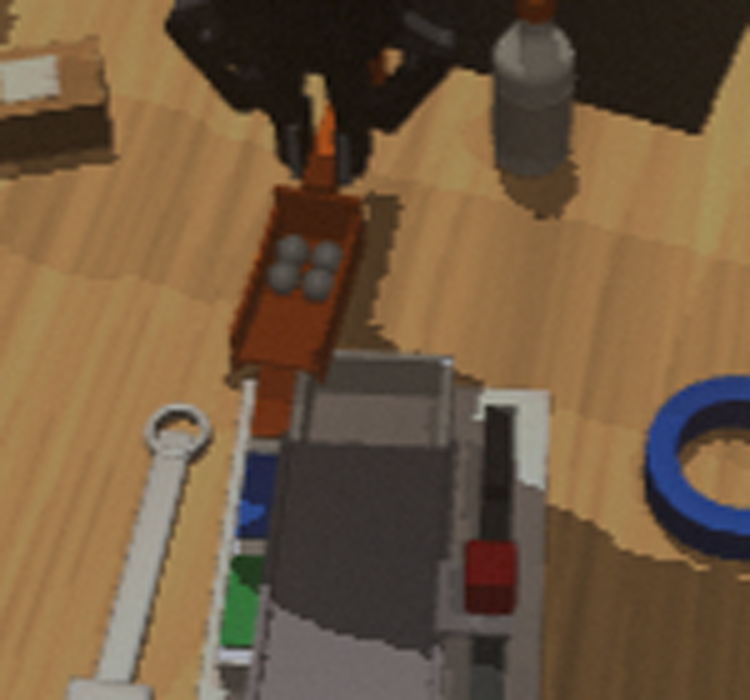

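Side crop: scoop level with all four balls in the pocket (305,268), but turned 8° too far and 28 mm off to the +x side (I overspun). The knob (490,577) is down and the cell is open at (375,420). I'll correct the heading and position first, then descend.

>>> arm_command --steps '[0, 0, 0, -0.045, -1, 0, 0, 0, -0.045, -1, 0, -0.08, 0, 0, -1, 0.02, -0.12, 0, 0, -1, 0.02, -0.08, 0, 0, -1, 0.02, 0, 0.08, 0, -1, 0, 0, 0.1, 0, -1, 0, 0, 0.06, 0, -1]'

```text
time_s: 12.55
tool_pos: [0.5204, -0.0884, 0.0839]
ee_rot: [-0.0, 0.66, 0.752, -0.0]
ft_force: [0.4, 0.5, -1.9]
finger_gap: 0.0152
```

>>> arm_command --steps '[0, 0, 0, 0, -1]' --squeeze 20

```text
time_s: 12.65
tool_pos: [0.5201, -0.0884, 0.0836]
ee_rot: [-0.001, 0.66, 0.752, -0.001]
ft_force: [1.1, 0.3, -2.8]
finger_gap: 0.0152
```

Run:
```python
from h import *
d,P=look("t5.png","top",crop=(150,140,330,260),s=4)
# cover trailing edge in tray coords: highest points z 0.043-.05 grey near centre line
T=tray(P);k=(abs(P[...,2]-.046)<.004)&(abs(T[...,0])<.03)&(T[...,1]>-.06)&(T[...,1]<.1)
print("cover edge y",np.sort(T[k][:,1])[:10])
```

```text
t 12.65 tcp [ 0.5201 -0.0884  0.0836] tray [ 0.0022 -0.1405] yaw_x 97.5 F [ 1.1  0.3 -2.8] gap 0.0152
0.075 28 z 0.0502 0.0712
0.09 59 z 0.05 0.0703
cover edge y [-0.05781747 -0.05670121 -0.05552143 -0.05427396 -0.05348208 -0.05319199
 -0.05295415 -0.05281877 -0.05260634 -0.05241517]
```

>>> arm_command --steps '[0.04, -0.02, 0.025, 0, -1, 0.04, 0, 0, 0, -1, 0.03, 0, 0, 0, -1, 0.02, 0, 0, 0, -1, 0, 0, 0, 0, -1]'

```text
time_s: 13.2
tool_pos: [0.5172, -0.0756, 0.083]
ee_rot: [0.0, 0.659, 0.752, 0.0]
ft_force: [0.3, -0.5, -2.6]
finger_gap: 0.0151
```

>>> arm_command --steps '[0.02, 0, -0.01, 0, -1, 0.02, 0, -0.02, 0, -1, 0, 0, 0, 0, -1]'

```text
time_s: 13.5
tool_pos: [0.5167, -0.0718, 0.0862]
ee_rot: [0.0, 0.66, 0.752, 0.0]
ft_force: [0.7, 0.5, -1.9]
finger_gap: 0.0151
```

Run:
```python
from h import *
d,P=look("s6.png",crop=(200,150,320,270),s=5)
```

```text
t 13.5 tcp [ 0.5167 -0.0718  0.0862] tray [ 0.001  -0.1236] yaw_x 97.5 F [ 0.7  0.5 -1.9] gap 0.0151
-0.06 2 z 0.0839 0.0854
-0.045 22 z 0.0816 0.0884
-0.03 23 z 0.0828 0.0873
-0.015 40 z 0.0826 0.1301
0.0 57 z 0.0793 0.1577
0.015 175 z 0.0503 0.1544
0.03 27 z 0.0537 0.0722
0.045 26 z 0.0504 0.0716
0.06 42 z 0.05 0.0733
0.075 80 z 0.0501 0.0711
0.09 98 z 0.0502 0.0721
```

View pics/s6.png

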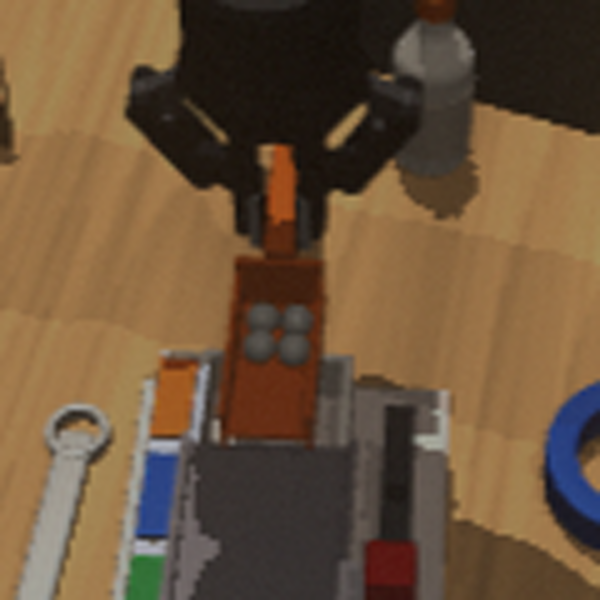

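The side view shows the scoop centred over the open cell with the balls in the pocket, nose at the cover edge (270,440). There is no contact force, and the nose may be riding too high (wall top 0.072). I'll back off, lower it and retry.

>>> arm_command --steps '[-0.06, 0, 0, 0, -1, -0.08, 0, 0, 0, -1, 0, 0, 0.05, 0, -1, 0, 0, 0.03, 0, -1, 0, 0, 0, 0, -1, 0, 0, 0, 0, -1]'

```text
time_s: 14.15
tool_pos: [0.5183, -0.0859, 0.0778]
ee_rot: [-0.0, 0.66, 0.752, -0.0]
ft_force: [-0.4, -0.8, -0.1]
finger_gap: 0.0149
```

>>> arm_command --steps '[0.04, 0, 0, 0, -1, 0.04, 0, 0, 0, -1, 0.03, 0, 0, 0, -1, 0, 0, 0, 0, -1, 0, 0, 0, 0, -1]'

```text
time_s: 14.65
tool_pos: [0.5173, -0.0757, 0.0782]
ee_rot: [0.001, 0.66, 0.752, -0.001]
ft_force: [1.2, -7.2, 1.3]
finger_gap: 0.0152
```

>>> arm_command --steps '[0.03, 0, 0, 0, -1, 0.03, 0, 0, 0, -1, 0, 0, 0, 0, -1]'

```text
time_s: 14.95
tool_pos: [0.5176, -0.073, 0.0799]
ee_rot: [0.005, 0.66, 0.751, -0.002]
ft_force: [1.6, -26.8, 8.7]
finger_gap: 0.0153
```

Run:
```python
from h import *
d,P=look("s7.png",crop=(200,150,320,270),s=5)
T=tray(P)
for x0 in (-.032,.026):
    k=(abs(P[...,2]-.046)<.006)&(T[...,0]>x0)&(T[...,0]<x0+.006)&(T[...,1]>-.06)&(T[...,1]<.1)
    print(x0,np.round(np.sort(T[k][:,1])[:6],4))
```

```text
t 14.95 tcp [ 0.5176 -0.073   0.0799] tray [ 0.0017 -0.1249] yaw_x 97.3 F [  1.6 -26.8   8.7] gap 0.0153
-0.045 21 z 0.0764 0.0824
-0.03 22 z 0.0773 0.0823
-0.015 40 z 0.0761 0.1182
0.0 56 z 0.0699 0.1539
0.015 141 z 0.0502 0.1463
0.03 20 z 0.0501 0.0641
0.045 19 z 0.0523 0.065
0.06 21 z 0.0558 0.0638
0.075 15 z 0.0503 0.0642
0.09 23 z 0.0513 0.0634
-0.032 [-0.0214 -0.0163 -0.0134 -0.0106 -0.0077 -0.0059]
0.026 [-0.0222 -0.0217 -0.0216 -0.0159 -0.011  -0.0106]
```

>>> arm_command --steps '[0, 0, -0.02, 0, -1, 0.01, 0, -0.02, 0, -1, 0, 0, 0, 0, -1]'

```text
time_s: 15.3
tool_pos: [0.5171, -0.0712, 0.0835]
ee_rot: [0.004, 0.66, 0.751, -0.002]
ft_force: [1.5, -21.1, 5.4]
finger_gap: 0.0149
```

Run:
```python
from h import *
d,P=look("s8.png",crop=(200,150,320,270),s=5)
s,R=frame();print(s["torque"],R[:,2])
```

```text
t 15.3 tcp [ 0.5171 -0.0712  0.0835] tray [ 0.0015 -0.123 ] yaw_x 97.4 F [  1.5 -21.1   5.4] gap 0.0149
-0.045 19 z 0.0821 0.0897
-0.03 27 z 0.0823 0.0865
-0.015 40 z 0.0818 0.1265
0.0 60 z 0.0709 0.1644
0.015 149 z 0.0501 0.1534
0.03 25 z 0.0501 0.0671
0.045 17 z 0.0519 0.0676
0.06 22 z 0.0565 0.0653
0.075 17 z 0.0518 0.0656
0.09 22 z 0.0505 0.0636
[-4.47168274 -0.20497802  0.11784727] [ 0.00317854 -0.00802088 -0.99996278]
```

View pics/s8.png

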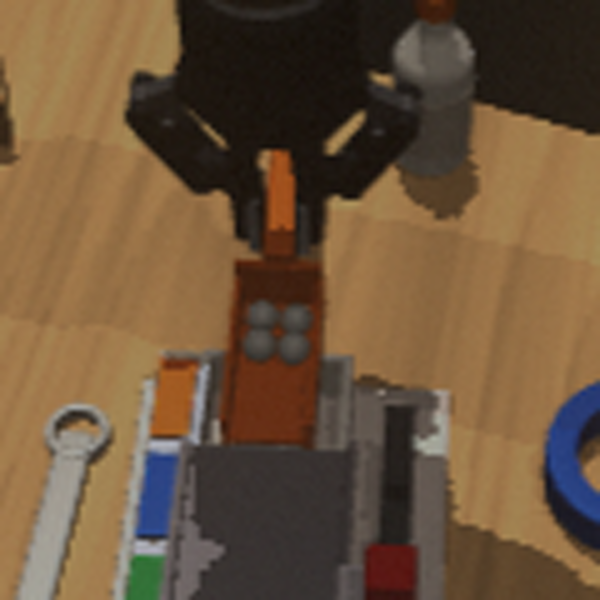

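It is tilting: the wall slope is about 5° nose-down, the nose is held by the cover edge (265,440), and the balls are still in the pocket. Continuing along the planned arc.

>>> arm_command --steps '[0.015, 0, -0.03, 0, -1, 0.015, 0, -0.03, 0, -1, 0.015, 0, -0.02, 0, -1, 0.015, 0, -0.02, 0, -1, 0.015, 0, -0.015, 0, -1, 0.015, 0, -0.015, 0, -1, 0, 0, 0, 0, -1]'

```text
time_s: 16.05
tool_pos: [0.5158, -0.0613, 0.0963]
ee_rot: [0.003, 0.66, 0.751, -0.001]
ft_force: [0.5, -14.8, 5.9]
finger_gap: 0.0151
```

Run:
```python
from h import *
d,P=look("s9.png",crop=(200,150,320,270),s=5)
```

```text
t 16.05 tcp [ 0.5158 -0.0613  0.0963] tray [ 0.0014 -0.113 ] yaw_x 97.4 F [  0.5 -14.8   5.9] gap 0.0151
-0.045 16 z 0.0992 0.1051
-0.03 33 z 0.096 0.1034
-0.015 42 z 0.0943 0.1458
0.0 221 z 0.0519 0.1648
0.015 101 z 0.0504 0.151
0.03 35 z 0.0503 0.0736
0.045 28 z 0.0537 0.0713
0.06 24 z 0.0505 0.0689
0.075 25 z 0.0508 0.0672
0.09 7 z 0.0553 0.0633
```

Run:
```python
from h import *
import cv2
d=get_image("side");save(d,"s10.png",(190,150,330,290),5);P=pts(d)
hsv=cv2.cvtColor(d["image"],cv2.COLOR_RGB2HSV);m=(cv2.inRange(hsv,(0,150,50),(5,255,255))>0)&(abs(P[...,2]-.081)<.004)
T=tray(P);m&=(abs(T[...,0]+.06)<.015)
q=T[m];print("knob tray",m.sum(),q.mean(0),q.min(0),q.max(0))
k=(abs(P[...,2]-.047)<.004)&(abs(T[...,0])<.02);y=T[k][:,1];print("cover y",y.min(),y.max())
```

```text
knob tray 90 [-0.05922091  0.05774654] [-0.06866734  0.04673886] [-0.04927443  0.06795185]
cover y -0.10467315728496049 0.11022933340507224
```

View pics/s10.png

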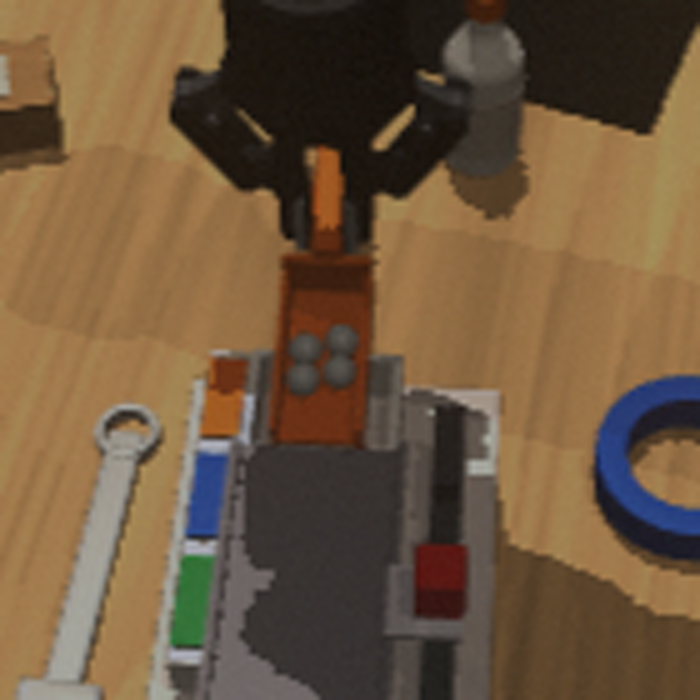

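Knob still latched (tray y ≈ 0.057, against the notch's side), scoop about 12° nose-down, balls still in the pocket. Friction at the nose is resisting and the lip is a bit high, so I back off, lower, and push again in a rising arc.

>>> arm_command --steps '[-0.05, 0, 0, 0, -1, 0, 0, 0.05, 0, -1, 0, 0, 0.03, 0, -1, 0.05, 0, 0, 0, -1, 0.035, 0, -0.06, 0, -1, 0.035, 0, -0.06, 0, -1, 0.035, 0, -0.06, 0, -1, 0, 0, 0, 0, -1]'

```text
time_s: 16.95
tool_pos: [0.5146, -0.0503, 0.1067]
ee_rot: [0.003, 0.66, 0.751, -0.001]
ft_force: [-0.1, -14.8, 10.0]
finger_gap: 0.0151
```

Run:
```python
from h import *
d,P=look("s11.png",crop=(190,150,330,290),s=5)
```

```text
t 16.95 tcp [ 0.5146 -0.0503  0.1067] tray [ 0.0017 -0.102 ] yaw_x 97.4 F [ -0.1 -14.8  10. ] gap 0.0151
-0.045 7 z 0.1172 0.1194
-0.03 37 z 0.1083 0.1199
-0.015 53 z 0.0635 0.1468
0.0 267 z 0.055 0.184
0.015 121 z 0.0527 0.173
0.03 122 z 0.05 0.08
0.045 68 z 0.05 0.0763
0.06 27 z 0.0503 0.0686
0.075 20 z 0.0507 0.064
```

View pics/s11.png

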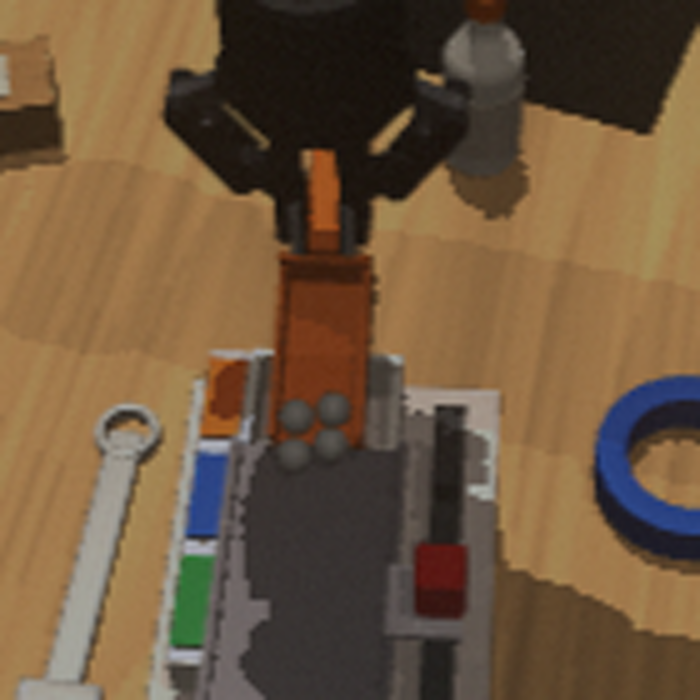

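Run:
```python
from h import *
d=get_image("side");P=pts(d);save(d,"s12.png",(190,150,330,290),5)
T=tray(P)
hsv=cv2.cvtColor(d["image"],cv2.COLOR_RGB2HSV)
im=d["image"];sub=im[225:250,240:265]
for v in range(226,248):
    print(v,' '.join(f"{T[v,u,1]*1e3:.0f}/{P[v,u,2]*1e3:.0f}/{hsv[v,u,1]}" for u in (245,248,250,254,256,258)))
```

```text
226 -42/68/197 -55/50/200 -54/52/204 -56/49/201 -53/53/207 -57/48/202
227 -39/68/193 -52/50/197 -51/51/205 -52/51/206 -52/51/206 -52/52/202
228 -37/67/190 -49/50/204 -51/48/201 -50/49/205 -50/51/202 -51/49/200
229 -36/64/200 -45/52/201 -45/53/201 -48/49/201 -47/50/202 -48/49/204
230 -33/64/191 -45/48/200 -44/49/200 -45/48/202 -47/46/203 -46/49/204
231 -31/64/193 -43/47/208 -44/46/201 -42/50/197 -43/48/199 -43/49/197
232 -32/59/199 -41/46/195 -41/46/197 -40/47/187 -41/48/160 -41/47/203
233 -29/59/188 -30/58/132 -29/60/139 -31/58/113 -29/61/32 -28/62/124
234 -28/56/175 -26/60/32 -25/61/34 -25/61/33 -26/61/32 -26/61/66
235 -25/56/127 -23/59/31 -24/59/33 -25/59/32 -24/60/31 -25/59/31
236 -24/54/114 -20/60/27 -21/59/32 -23/57/35 -23/58/30 -21/60/38
237 -23/51/111 -19/58/33 -21/55/37 -21/55/36 -22/55/34 -22/55/60
238 -23/48/155 -18/55/38 -19/55/36 -21/52/79 -20/54/41 -21/52/110
239 -25/40/71 -18/52/44 -16/54/47 -27/39/62 -19/52/47 -30/35/123
240 -22/40/46 -14/53/38 -22/42/42 -15/53/36 -14/54/32 -15/53/44
241 -20/39/39 -10/56/29 -12/52/32 -11/55/26 -11/56/30 -12/54/34
242 -11/50/33 -8/55/25 -10/51/31 -8/55/32 -9/55/29 -11/51/38
243 -7/51/43 -5/55/32 -6/53/34 -7/53/33 -6/55/31 -8/52/32
244 -6/48/45 -4/53/36 -4/52/29 -4/53/39 -7/50/31 -9/47/44
245 -9/40/55 -2/51/34 -4/49/35 -4/49/46 -4/49/40 -8/44/35
246 -8/38/41 -2/47/37 -5/44/44 -7/41/38 -5/44/51 -8/39/32
247 -3/41/45 -5/39/42 -4/40/44 -3/42/33 -5/40/40 -4/41/40
```

Run:
```python
from h import *
for n in("s11.png","s12.png"):
    im=cv2.imread("pics/"+n);h=cv2.cvtColor(im,cv2.COLOR_BGR2HSV);g=cv2.GaussianBlur(cv2.cvtColor(im,cv2.COLOR_BGR2GRAY),(5,5),0)
    c=cv2.HoughCircles(g,cv2.HOUGH_GRADIENT,1,25,param1=60,param2=12,minRadius=14,maxRadius=24)
    print(n,[x.round(0).tolist() for x in c[0] if 270<x[0]<370 and 380<x[1]<520])
a,b=[cv2.imread("pics/"+n)[370:520,260:380].astype(int) for n in("s11.png","s12.png")];print(abs(a-b).mean(),abs(a-b).max())
```

```text
s11.png []
s12.png []
7.068074074074074 58
```

Run:
```python
from h import *
a,b=[cv2.imread("pics/"+n) for n in("s11.png","s12.png")]
for (x,y) in((295,414),(335,408),(293,455),(332,445)):
    t=a[y-20:y+20,x-20:x+20];r_=cv2.matchTemplate(b[y-60:y+90,x-45:x+45],t,cv2.TM_CCOEFF_NORMED);_,v,_,l=cv2.minMaxLoc(r_);print((x,y),"shift",l[0]-25,l[1]-40,round(v,2))
```

```text
(295, 414) shift -1 16 0.89
(335, 408) shift -2 20 0.92
(293, 455) shift 2 -22 0.9
(332, 445) shift 0 -15 0.86
```

The leading pair of balls has rolled onto the cover: its plate is only ~40 high, lower than I assumed. I retreat at once to stop adding push, and then look.

>>> arm_command --steps '[-0.5, 0, 0, 0, -1]'

```text
time_s: 17.15
tool_pos: [0.5204, -0.0953, 0.1055]
ee_rot: [0.0, 0.658, 0.753, 0.001]
ft_force: [1.7, -0.7, -1.0]
finger_gap: 0.0151
```

```bash
cat >> h.py <<'E'
def balls(P,d,zmin=.044):
    T=tray(P);h=cv2.cvtColor(d["image"],cv2.COLOR_RGB2HSV)
    k=(P[...,2]>zmin)&(P[...,2]<.075)&(abs(T[...,0])<.032)&(T[...,1]>-.12)&(T[...,1]<.17)&(h[...,1]<90)
    m=cv2.morphologyEx(k.astype(np.uint8),cv2.MORPH_OPEN,np.ones((2,2)))
    n,l,s,c=cv2.connectedComponentsWithStats(m)
    for i in range(1,n):
        if s[i,4]>6: print("blob px",c[i].round(0),s[i,4],"tray",np.median(T[l==i],0).round(4),"z",P[l==i][:,2].max().round(4))
E
python3 - <<'E'
from h import *
for i in range(2):
    d=get_image("side");P=pts(d);print(r.observe()["time_s"],tray(r.observe()["tool_pos"]));balls(P,d)
save(d,"s13.png",(190,150,330,290),5)
E
```

```text
17.2 [ 0.0010554  -0.15522727]
blob px [253. 246.] 157 tray [-0.0006  0.0002] z 0.0579
17.25 [ 0.00090514 -0.15320923]
blob px [257. 242.] 38 tray [-0.0101 -0.0108] z 0.0566
blob px [251. 248.] 118 tray [nan nan] z nan
```

```bash
cat >> h.py <<'E'
def grid(P,y0=-.09,y1=.1,c=.004):
    T=tray(P);k=np.isfinite(P[...,2])&(abs(T[...,0])<.034)&(T[...,1]>y0)&(T[...,1]<y1)&(P[...,2]<.075)
    G=np.zeros((int((y1-y0)/c)+1,18))
    for (x,y),z in zip(T[k],P[k][:,2]):
        i,j=int((y-y0)/c),int((x+.034)/c);G[i,j]=max(G[i,j],z*1e3)
    for i,row in enumerate(G):
        if row.max()>43: print(f"{(y0+i*c)*1e3:5.0f}",' '.join(f"{v:2.0f}" if v>43 else ' .' for v in row))
E
python3 - <<'E'
from h import *
for i in range(2):
    d=get_image("side");P=pts(d);print(r.observe()["time_s"]);grid(P)
E
```

```text
17.3
  -90  .  .  . 68 49 48 49 48 47 48 46 47 49 66  .  .  .  .
  -86  .  .  . 66 45 47 45 47 46 46 47 43 47 67  .  .  .  .
  -82  .  .  . 64 47 47 45 45 44 47 45 45 61 63  .  .  .  .
  -78  .  .  . 64 47 45 45 46 44 47 44 45 60 63  .  .  .  .
  -74  .  .  . 62  .  .  .  .  .  .  .  . 59 60  .  .  .  .
  -70  .  .  . 59  .  .  .  .  .  .  .  .  .  .  .  .  .  .
  -26  .  .  .  .  .  . 51  .  .  .  .  .  .  .  .  .  .  .
  -22  .  .  .  .  . 51  . 51  .  .  .  .  .  .  .  .  .  .
  -18  .  .  .  . 50 56 54 55 53 54 56 56 52  .  .  .  .  .
  -14  .  .  .  . 50 54 55 56 52 56 56 57 55  .  .  .  .  .
  -10  .  .  .  .  . 54 55 53 53 53 57 55 52  .  .  .  .  .
   -6  .  .  .  .  .  .  .  .  .  . 50  .  .  .  .  .  .  .
   -2  .  .  .  .  .  .  .  .  .  . 52 52  .  .  .  .  .  .
    2  .  .  .  .  . 53 55 54 49 51 55 55  .  .  .  .  .  .
    6  .  .  .  .  . 55 57 56 52 55 55 58 54  .  .  .  .  .
   10  .  .  .  . 52 53 55 56 52 52 55 56 51  .  .  .  .  .
   14  .  .  . 45  . 47 51 54 49 49 50 48 48  .  .  .  .  .
   18  .  .  .  .  .  .  .  . 44  .  .  .  .  .  .  .  .  .
   22  .  .  . 
[... 790 characters left out ...]
0 56 56 55 54 53 55 54 54  .  .  .  .  .
  -10  .  .  .  .  . 53 54 53 54 53 56 54 53  .  .  .  .  .
   -6  .  .  .  .  .  .  .  .  .  . 50 50  .  .  .  .  .  .
   -2  .  .  .  .  .  . 51  .  .  .  .  .  .  .  .  .  .  .
    2  .  .  .  .  . 52 54 55 47 53 55 53  .  .  .  .  .  .
    6  .  .  .  . 51 53 55 57 54 55 56 57 54  .  .  .  .  .
   10  .  .  .  . 50 53 54 57 52 55 56 54 50  .  .  .  .  .
   14  .  .  .  .  . 51 51 55 50 53 54 48  .  .  .  .  .  .
   26  .  .  .  .  .  .  .  .  .  .  .  .  .  . 43  .  .  .
   34  .  .  .  .  .  .  .  .  .  .  . 44  .  .  .  .  .  .
   54  .  .  .  .  .  .  .  .  .  .  .  .  .  .  .  . 43  .
   86  .  . 43  .  .  .  .  .  .  .  . 44  .  .  .  .  .  .
```

All four balls rest nearly still on the cover plate: pairs at tray y ≈ -13 and +8 mm, x ≈ -8 and +10. I turn the empty scoop around and use its 42 mm nose lip, coming from beyond the balls, to push them back over the edge into the cell.

>>> arm_command --steps '[-0.1, 0, -0.3, 0, -1, 0, 0, -0.45, 0, -1, 0, 0, -0.4, -0.05, -1, 0, 0, 0, -0.095, -1, 0, 0, 0, -0.095, -1, 0, 0, 0, -0.095, -1, 0, 0, 0, -0.095, -1, 0, 0, 0, -0.095, -1]' --squeeze 40

```text
time_s: 18.15
tool_pos: [0.5211, -0.1068, 0.2192]
ee_rot: [-0.001, 0.3, 0.954, 0.0]
ft_force: [0.4, 1.0, -1.2]
finger_gap: 0.0145
```

>>> arm_command --steps '[0, 0, 0, -0.095, -1, 0, 0, 0, -0.095, -1, 0, 0, 0, -0.095, -1, 0, 0, 0, -0.095, -1, 0, 0, 0, -0.095, -1, 0, 0, 0, -0.095, -1, 0, 0, 0, -0.095, -1, 0, 0, 0, -0.095, -1]'

```text
time_s: 18.95
tool_pos: [0.5211, -0.1068, 0.2191]
ee_rot: [-0.0, -0.289, 0.957, 0.001]
ft_force: [-0.9, 0.1, -1.4]
finger_gap: 0.015
```

>>> arm_command --steps '[0, 0, 0, -0.095, -1, 0, 0, 0, -0.095, -1, 0, 0, 0, -0.095, -1, 0, 0, 0, -0.095, -1, 0, 0, 0, -0.095, -1, 0, 0, 0, -0.095, -1, 0, 0, 0, -0.095, -1, 0, 0, 0, -0.05, -1]'

```text
time_s: 19.75
tool_pos: [0.5211, -0.1068, 0.2191]
ee_rot: [0.0, 0.754, -0.657, -0.001]
ft_force: [-0.4, 0.1, -1.3]
finger_gap: 0.0147
```

Run:
```python
from h import *
s,R=frame();print(s["time_s"],s["tool_pos"],tray(s["tool_pos"]),np.degrees(np.arctan2(R[1,0],R[0,0])),s["joints"])
d=get_image("side");grid(pts(d),-.03,.12)
```

```text
19.75 [ 0.52108204 -0.10682754  0.21911477] [ 0.00074984 -0.15888469] -82.13052520706502 [-2.02526602e-01  3.71331406e-02  7.86544966e-02  1.61358637e+00
  6.16312046e-04 -1.91067206e+00]
  -22  .  .  .  .  . 51 52 52  .  .  .  . 50  .  .  .  .  .
  -18  .  .  .  . 48 51 54 56 54 54 57 55  .  .  .  .  .  .
  -14  .  .  .  . 48 55 55 57 52 54 55 54 55  .  .  .  .  .
  -10  .  .  .  .  . 51 57 53  . 52 56 51 48  .  .  .  .  .
   -6  .  .  .  .  .  .  .  .  . 50 54 51  .  .  .  .  .  .
   -2  .  .  . 43  .  .  .  .  .  .  .  .  .  .  .  .  .  .
    2  .  .  .  .  . 48 54 53  . 52 53 55  .  .  .  .  .  .
    6  .  .  .  .  . 55 57 56 52 56 55 55 53  .  .  .  .  .
   10  .  .  .  . 49 56 55 56 51 53 56 54 52  .  .  .  .  .
   14  .  .  .  .  . 53 54 55  . 49 57 52  .  .  .  .  .  .
   22  .  .  .  .  .  .  .  .  .  . 43 43  .  .  .  .  .  .
   26  .  .  .  .  .  .  .  .  .  .  .  .  .  .  . 43  .  .
   34  .  .  .  .  .  .  .  .  .  .  .  . 43  .  .  .  .  .
   42 43  .  .  .  .  .  .  . 43  .  .  .  .  .  .  .  .  .
   70  .  .  .  .  .  . 43  .  .  .  .  .  .  .  .  .  .  .
   98  .  .  .  .  . 43  .  .  .  .  .  .  .  .  .  .  .  .
  110  .  .  .  .  .  .  .  .  .  . 45  .  .  .  .  .  .  .
  114  .  .  .  . 43  .  .  .  .  .  .  .  .  .  .  .  .  .
```

>>> arm_command --steps '[-0.4, 0, 0, 0, -1, -0.45, 0, 0, 0, -1, -0.45, 0, 0, 0, -1, -0.45, 0, 0, 0, -1, -0.45, 0, 0, 0, -1, -0.45, 0, 0, 0, -1, -0.3, 0, 0.3, 0, -1, 0, 0, 0.3, 0, -1]'

```text
time_s: 20.6
tool_pos: [0.482, 0.1886, 0.1591]
ee_rot: [-0.001, 0.753, -0.658, -0.0]
ft_force: [0.3, -1.0, -2.1]
finger_gap: 0.0144
```

>>> arm_command --steps '[0, 0, 0, 0, -1]'

```text
time_s: 20.7
tool_pos: [0.4803, 0.1852, 0.1555]
ee_rot: [0.003, 0.752, -0.659, -0.002]
ft_force: [-0.7, -0.5, -0.8]
finger_gap: 0.0143
```

Run:
```python
from h import *
s,R=frame();tp=s["tool_pos"];print(s["time_s"],tp,tray(tp),np.degrees(np.arctan2(R[1,0],R[0,0])),s["finger_gap"])
for cam in("side","top"):
    d=get_image(cam);P=pts(d);h=cv2.cvtColor(d["image"],cv2.COLOR_RGB2HSV);save(d,"p_"+cam+".png",(130,150,330,290),4)
    m=(cv2.inRange(h,(5,130,40),(22,255,255))>0);q=P[m];q=q[np.isfinite(q[:,2])];c=(q-tp)@R
    k=(abs(c[:,1])<.03)&(abs(c[:,0])<.16)&(q[:,2]>.06);q,c=q[k],c[k];print(cam)
    for x in np.arange(-.105,.12,.01):
        i=(c[:,0]>=x)&(c[:,0]<x+.01)
        if i.any(): print(round(x,3),i.sum(),"z",q[i,2].min().round(4),q[i,2].max().round(4),"y",c[i,1].min().round(4),c[i,1].max().round(4))
```

```text
20.7 [0.48029745 0.18524709 0.15549507] [-0.00156244  0.13601465] -82.45656499247843 0.014339030600876107
side
-0.105 114 z 0.1461 0.1776 y -0.0068 0.009
-0.095 80 z 0.1716 0.1878 y -0.0057 0.0091
-0.085 49 z 0.1809 0.1853 y -0.0064 0.0086
-0.075 49 z 0.1754 0.1825 y -0.0068 0.009
-0.065 46 z 0.1722 0.1788 y -0.0063 0.0088
-0.055 44 z 0.166 0.175 y -0.0061 0.0093
-0.045 41 z 0.1664 0.1727 y -0.0064 0.0089
-0.035 45 z 0.1619 0.1685 y -0.0068 0.0092
-0.025 45 z 0.1483 0.2207 y -0.0064 0.0107
-0.015 46 z 0.1148 0.233 y -0.0152 0.0292
-0.005 124 z 0.1131 0.1743 y -0.0193 0.0222
0.005 28 z 0.1298 0.1984 y -0.0064 0.0233
0.015 3 z 0.132 0.1334 y 0.0211 0.0215
0.025 1 z 0.1237 0.1237 y 0.0223 0.0223
0.035 20 z 0.099 0.1031 y -0.0136 -0.0011
0.045 24 z 0.0979 0.1215 y -0.0149 0.0221
0.055 6 z 0.0965 0.1183 y -0.0152 0.0217
0.065 1 z 0.0967 0.0967 y 0.0161 0.0161
top
-0.005 14 z 0.1147 0.1557 y -0.0173 0.018
0.005 132 z 0.1104 0.1851 y -0.0184 0.0221
0.015 87 z 0.1059 0.1369 y -0.0197 0.0216
0.025 92 z 0.1024 0.2886 y -0.0185 0.0219
0.035 90 z 0.1008 0.2845 y -0.0198 0.0218
0.045 86 z 0.0992 0.1295 y -0.019 0.0221
0.055 88 z 0.097 0.1258 y -0.02 0.0219
0.065 83 z 0.0947 0.1205 y -0.019 0.0223
0.075 21 z 0.094 0.1174 y -0.0195 0.0219
```

>>> arm_command --steps '[0, -0.035, 0.15, 0, -1, 0, 0, 0.15, 0, -1, 0, 0, 0.1, 0, -1, 0, 0, 0.035, 0, -1, 0.1, 0, 0, 0, -1, 0, 0, 0, 0, -1]'

```text
time_s: 21.4
tool_pos: [0.488, 0.1739, 0.1167]
ee_rot: [-0.0, 0.751, -0.66, 0.0]
ft_force: [0.4, 0.5, -1.4]
finger_gap: 0.0147
```

Run:
```python
from h import *
s,R=frame();tp=s["tool_pos"];print(s["time_s"],tp,tray(tp),s["ft_force"],s["finger_gap"])
d=get_image("top");P=pts(d);save(d,"p2.png",(140,160,300,280),5)
grid(P,-.03,.1)
```

```text
21.4 [0.48797347 0.17385505 0.11667284] [0.00456095 0.12371815] [ 0.36869113  0.4717163  -1.41352927] 0.014745739904570883
  -30  . 43  .  .  .  .  .  .  .  .  .  .  .  .  .  .  .  .
  -26  . 43  .  .  .  .  .  .  .  .  .  . 46  .  .  .  .  .
  -22  .  . 45  . 43 51 57 54 43 45 51 53  . 44  .  .  .  .
  -18  . 45  .  .  . 54 57 54 54 53 56 53  .  .  .  .  .  .
  -14  . 44 44  . 52 57 57 58 52 56 57 55 55  .  .  .  .  .
  -10  . 43  .  .  . 51 55 53 49 55 54 56 52  .  . 44  .  .
   -6  . 44  .  .  .  .  .  .  .  . 53 50  .  .  .  .  .  .
   -2  .  .  .  . 44 46 54  .  .  . 53 51 44  .  .  . 44  .
    2  . 43  .  . 48 54 53 55  . 57 57 54 48  . 44  . 43  .
    6  .  .  .  . 51 55 58 56 49 57 59 55 53  . 43 44  .  .
   10 44  .  .  .  . 57 58 56 53 56 56 55 51  .  .  . 44  .
   14  .  .  .  .  . 53 54 53  . 47 52  . 44 44  .  . 47  .
   18 44  .  .  .  .  .  .  .  .  .  . 44  .  . 44  .  .  .
   22  .  .  .  .  .  .  .  . 43  . 45  . 44 45  .  .  .  .
   26  .  .  . 44  .  .  .  . 44  .  .  . 43 45  . 44 43  .
   30  .  .  . 43  .  .  .  .  . 44  .  . 44  . 43  .  .  .
   34  .  .  .  .
[... 302 characters left out ...]
. 60 59 61 63 59 56 62 59 71 74 43  .  .
   58  .  .  .  .  . 58 60 61 59 60 61 59 62 70  .  .  .  .
   62  .  .  . 61  . 60 60 62 60 61 60 58 63 61  .  .  .  .
   66  .  .  . 69  . 63 60 64 63 60 62 61 62 67  .  .  .  .
   70  .  .  . 72  . 64 63 63 62 61 62 63 63 69  .  .  .  .
   74  .  .  . 43  . 63 62 65 61 63 64 65 65 73  .  .  .  .
   78  .  . 44 64  . 65 65 66 63 65 64 67 63 63  .  . 44  .
   82 43 44  . 71  . 65 65 65 64 65 65 64 62 67  .  .  .  .
   86 46  .  . 46  . 66 65 67 68 63 64 67 65 72  .  .  .  .
   90  .  .  . 43  . 65 68 65 67 70 65 64 67 68  .  .  .  .
   94  .  .  .  .  . 68 69 67 68 70 67 67 69 67  .  .  .  .
   98 45  .  . 66  .  . 70 70 66 68 69 69 73 65  .  .  .  .
```

>>> arm_command --steps '[0.05, 0, 0.06, 0, -1, 0.1, 0, 0, 0, -1, 0.1, 0, 0, 0, -1, 0.1, 0, 0, 0, -1, 0.1, 0, 0, 0, -1, 0, 0, 0, 0, -1]'

```text
time_s: 22.05
tool_pos: [0.4937, 0.1288, 0.1103]
ee_rot: [0.0, 0.751, -0.66, 0.0]
ft_force: [-0.3, -0.3, 0.1]
finger_gap: 0.0147
```

Run:
```python
from h import *
s,R=frame();tp=s["tool_pos"];print(s["time_s"],tp,tray(tp),s["ft_force"],s["finger_gap"])
d=get_image("top");P=pts(d);save(d,"p3.png",(140,160,300,280),5)
grid(P,-.06,.04)
```

```text
22.05 [0.49373378 0.12879474 0.11034593] [0.00439042 0.07829146] [-0.26309694 -0.30332416  0.05703493] 0.014654297937022635
  -40  .  .  .  .  .  .  .  .  .  . 46  .  .  .  .  .  .  .
  -36  .  .  .  .  . 48 55 54 51 57 59 55  .  .  .  .  .  .
  -32  . 43  .  . 49 55 55 56 52 55 59 55 57  .  .  . 43  .
  -28  .  .  .  . 51 58 54 55 43 53 58 54 55  . 46  .  .  .
  -24  .  .  .  .  .  . 53 52 49  . 52 54  . 44  .  .  .  .
  -20  .  .  .  .  . 54 54 53  . 53 56 55  .  .  .  .  .  .
  -16  .  .  .  . 49 56 58 57 56 55 58 58 52  .  .  .  .  .
  -12  . 44  .  . 52 53 57 59 49 56 58 56 52  . 43  .  .  .
   -8 44  .  . 44  . 56 57  .  . 54 57 51  . 43  .  .  .  .
   -4  .  . 43  . 66  .  . 44  . 43  .  .  . 69 66  .  .  .
    0  .  .  . 63 70 51 45 48 48 50 50 48 53 69 67  .  .  .
    4  .  .  . 69 69 56 53 52 50 53 53 53 53 67 65 45  .  .
    8  .  .  . 70 70 52 55 52 53 52 50 52 51 69 71  .  .  .
   12  .  . 44 60 68 53 53 49 54 53 55 57 56 71  . 43  .  .
   16  .  . 43 64 73 58 55 54 57 54 56 53 54 73  . 45  .  .
   20  . 43  . 74 74 55 52 54 56 54 56 56 55 70  .  . 44  .
   24  .  . 44  . 73 56 57 58 56 56 55 57 55 74 75  .  .  .
   28  . 43  . 61  . 58 58 56 57 55 56 56 55 61  .  .  .  .
   32  .  .  . 67  . 57 59 59 57 56 59 55 57 67  .  .  .  .
   36  .  .  . 74  . 59 57 59 55 60 58 58 61 74  .  .  .  .
```

Textbook: lip against the balls, and the leading pair is at the edge. Continuing to push.

>>> arm_command --steps '[0.1, 0, 0, 0, -1, 0.1, 0, 0, 0, -1, 0.1, 0, 0, 0, -1, 0.05, 0, 0, 0, -1, 0, 0, 0, 0, -1, 0, 0, 0, 0, -1]'

```text
time_s: 22.7
tool_pos: [0.4981, 0.0953, 0.1102]
ee_rot: [0.0, 0.751, -0.66, 0.0]
ft_force: [0.9, -0.4, 0.4]
finger_gap: 0.0145
```

Run:
```python
from h import *
s,R=frame();tp=s["tool_pos"];print(s["time_s"],tp,tray(tp),s["ft_force"],s["finger_gap"])
d=get_image("top");P=pts(d);save(d,"p4.png",(170,160,290,260),6)
grid(P,-.1,-.0)
T=tray(P);h=cv2.cvtColor(d["image"],cv2.COLOR_RGB2HSV)
k=(abs(T[...,0])<.034)&(T[...,1]>-.08)&(T[...,1]<-.028)
for y in np.arange(-.08,-.026,.004): print(round(y*1e3),' '.join(f"{np.nanmax(np.r_[0,P[k&(abs(T[...,1]-y-.002)<.002)&(abs(T[...,0]-x-.002)<.002)][:,2]])*1e3:3.0f}" for x in np.arange(-.034,.034,.004)))
```

```text
22.7 [0.49811284 0.09532322 0.11024242] [0.00436311 0.04453472] [ 0.86058016 -0.38905828  0.41426033] 0.014483710015440333
  -40  .  .  .  . 66  .  .  .  .  .  .  .  . 66  .  .  .  .
  -36  .  .  . 50 64  . 51  .  .  .  .  .  . 69  .  .  .  .
  -32  .  .  . 66 66 52 51 52 51 52 51 49 51 63 69 43  .  .
  -28  .  .  . 71 71 55 53 52 53 55 56 53 56 64 69  .  .  .
  -24 44  .  . 75 73 50 52 51 53 53 54 54 52 72 71  .  .  .
  -20  .  .  . 58 69 52 54 53 53 57 56 53 56 71  .  .  .  .
  -16 43  .  . 62 75 56 55 56 54 56 54 54 57 73  .  .  .  .
  -12  .  .  . 70 74 52 53 57 54 56 57 56 57 75 75  .  .  .
   -8  .  .  . 71 74 58 55 56 58 56 54 58 59 71 74  . 43  .
   -4  .  . 44 54  . 55 58 55 57 56 58 57 56 63  .  . 48  .
-80  37   8  34  36  39   6  36  36  32   7  36  35  36   7   8  38  38
-76  36   6  10  10   4   9  10   9   7   8   5   7   5   6   7   7  36
-72  39   7  10   5  10   5   9   8  13   2   8   7   7   8   4  10  36
-68   0   7  11   8   6  19  16  10   8  16  17  21   9   7   6   7  38
-64  35   8   6  10   5  16  24  20  19  20  22  25  16   3   8   6  35
-60  35   8  10   5  21  20  24  23  24  21  21  28  18   4   8   5  38
-56  36   9   9   4   8  22  23  22   6  19  23  20  21   6   9  10  37
-52   9   8   6   5  11   7   3  18   6   7   6   7   6   6   7   8  40
-48  37  13   7  12   5   6   7   6   5   5   7   5   9   5   7   7  38
-44  36   6   7   8   8  23  24  21  16  23  24  22   8   6  10   6  36
-40  38   6  10   7  66  24  24  22  22  20  22  20   4  66   7   6  37
-36  32   6   6  50  64  22  51  24  18  24  23  22   6  69   6   5  37
-32  38  41  39  66  66  52  51  52  51  52  51  49  51  63  69  43  39
-28   0   0   0   0   0   0   0   0   0   0   0   0   0   0   0   0   0
```

All four balls are in the orange cell (tops ~23 mm, pairs at tray y ≈ -61 and -40). Now the scoop goes back to its mat.

>>> arm_command --steps '[0, 0, -0.3, 0, -1, 0, 0, -0.4, 0, -1, 0, 0, -0.4, 0, -1, 0, 0, 0, 0.095, -1, 0, 0, 0, 0.095, -1, 0, 0, 0, 0.095, -1, 0, 0, 0, 0.095, -1, 0, 0, 0, 0.095, -1]'

```text
time_s: 23.55
tool_pos: [0.498, 0.0959, 0.2201]
ee_rot: [-0.0, -0.457, 0.889, 0.0]
ft_force: [-0.1, 0.2, -0.7]
finger_gap: 0.0143
```

>>> arm_command --steps '[0, 0, 0, 0.095, -1, 0, 0, 0, 0.095, -1, 0, 0, 0, 0.095, -1, 0, 0, 0, 0.095, -1, 0, 0, 0, 0.095, -1, 0, 0, 0, 0.095, -1, 0, 0, 0, 0.095, -1, 0, 0, 0, 0.027, -1]'

```text
time_s: 24.35
tool_pos: [0.498, 0.096, 0.2201]
ee_rot: [-0.0, 0.068, 0.998, 0.0]
ft_force: [-0.5, -1.0, -1.4]
finger_gap: 0.0143
```

>>> arm_command --steps '[-0.038, -0.3, 0, 0, -1, -0.038, -0.45, 0, 0, -1, -0.038, -0.45, 0, 0, -1, -0.038, -0.45, 0, 0, -1, -0.038, -0.45, 0, 0, -1, -0.038, -0.45, 0, 0, -1, -0.038, -0.45, 0, 0, -1, -0.038, -0.45, 0, 0, -1]'

```text
time_s: 25.15
tool_pos: [0.4826, -0.2519, 0.2203]
ee_rot: [0.0, 0.066, 0.998, 0.0]
ft_force: [0.0, 1.0, -0.6]
finger_gap: 0.0151
```

>>> arm_command --steps '[-0.038, -0.45, 0, 0, -1, 0, -0.08, 0.3, 0, -1, 0, 0, 0.4, 0, -1, 0, 0, 0.4, 0, -1, 0, 0, 0, 0, -1]'

```text
time_s: 25.65
tool_pos: [0.4771, -0.3017, 0.1044]
ee_rot: [-0.004, 0.066, 0.998, 0.002]
ft_force: [-0.5, 0.4, -1.8]
finger_gap: 0.0145
```

Run:
```python
from h import *
s,R=frame();tp=s["tool_pos"];print(s["time_s"],tp,np.degrees(np.arctan2(R[1,0],R[0,0])),s["joints"].round(2),s["finger_gap"])
d=get_image("side");P=pts(d);h=cv2.cvtColor(d["image"],cv2.COLOR_RGB2HSV);save(d,"m1.png",(220,110,360,210),5)
m=(cv2.inRange(h,(5,130,40),(22,255,255))>0);q=P[m];q=q[np.isfinite(q[:,2])];c=(q-tp)@R
k=(abs(c[:,1])<.03)&(abs(c[:,0])<.16)&(q[:,2]>.02);q,c=q[k],c[k]
for x in np.arange(-.115,.12,.01):
    i=(c[:,0]>=x)&(c[:,0]<x+.01)
    if i.any(): print(round(x,3),i.sum(),"z",q[i,2].min().round(4),q[i,2].max().round(4),"y",c[i,1].min().round(4),c[i,1].max().round(4))
```

```text
25.65 [ 0.47708733 -0.3017058   0.10443665] 172.44003376737425 [-0.56  0.12 -0.05  1.41  0.   -0.43] 0.014454606271486679
-0.105 10 z 0.0919 0.1146 y 0.0029 0.008
-0.095 29 z 0.0994 0.1343 y -0.0047 0.0102
-0.085 32 z 0.1139 0.1346 y -0.0069 0.0111
-0.075 36 z 0.1107 0.1318 y -0.0064 0.0103
-0.065 36 z 0.1084 0.1286 y -0.0069 0.0087
-0.055 31 z 0.1037 0.1235 y -0.0071 0.011
-0.045 38 z 0.0994 0.1228 y -0.0075 0.0099
-0.035 33 z 0.0938 0.119 y -0.0065 0.0113
-0.025 22 z 0.0946 0.1126 y 0.0022 0.0122
-0.015 13 z 0.0912 0.1088 y 0.0023 0.0098
-0.005 18 z 0.0591 0.0852 y -0.0189 0.023
0.005 83 z 0.0563 0.1506 y -0.0275 0.0228
0.015 79 z 0.0514 0.1915 y -0.0292 0.023
0.025 68 z 0.0503 0.2228 y -0.023 0.0221
0.035 74 z 0.0443 0.3091 y -0.022 0.0229
0.045 65 z 0.0434 0.0727 y -0.0209 0.0237
0.055 73 z 0.0397 0.365 y -0.0211 0.0233
0.065 69 z 0.0349 0.0661 y -0.021 0.0227
0.075 45 z 0.0359 0.0628 y -0.0233 0.023
0.085 1 z 0.0593 0.0593 y 0.0189 0.0189
```

>>> arm_command --steps '[-0.04, -0.013, 0.2, 0, -1, 0, 0, 0.11, 0, -1, -0.035, 0, 0.042, 0, -1, -0.035, 0, 0.042, 0, -1, -0.03, 0, 0.044, 0, -1, -0.03, 0, 0.044, 0, -1, -0.025, 0, 0.046, 0, -1, -0.025, 0, 0.046, 0, -1]' --squeeze 20

```text
time_s: 26.5
tool_pos: [0.5023, -0.3081, 0.0544]
ee_rot: [0.001, 0.066, 0.998, -0.001]
ft_force: [-1.2, 0.2, 5.0]
finger_gap: 0.0145
```

>>> arm_command --steps '[0, 0, 0, 0, -1, 0, 0, 0, 0, -1]'

```text
time_s: 26.7
tool_pos: [0.5023, -0.308, 0.0542]
ee_rot: [0.001, 0.066, 0.998, -0.0]
ft_force: [3.2, -0.4, 5.6]
finger_gap: 0.0149
```

Run:
```python
from h import *
s,R=frame();tp=s["tool_pos"];print(s["time_s"],tp,s["ft_force"],s["finger_gap"])
d=get_image("side");P=pts(d);h=cv2.cvtColor(d["image"],cv2.COLOR_RGB2HSV);save(d,"m2.png",(220,110,360,210),5)
m=(cv2.inRange(h,(5,130,40),(22,255,255))>0);q=P[m];q=q[np.isfinite(q[:,2])];c=(q-tp)@R
k=(abs(c[:,1])<.03)&(abs(c[:,0])<.16)&(q[:,2]>.007);q,c=q[k],c[k]
for x in np.arange(-.115,.12,.01):
    i=(c[:,0]>=x)&(c[:,0]<x+.01)
    if i.any(): print(round(x,3),i.sum(),"z",q[i,2].min().round(4),q[i,2].max().round(4))
```

```text
26.7 [ 0.50229358 -0.30802721  0.05418742] [ 3.21982789 -0.392901    5.62067521] 0.014861610081045199
-0.105 2 z 0.0196 0.0318
-0.095 50 z 0.0151 0.0592
-0.085 26 z 0.0422 0.058
-0.075 26 z 0.039 0.0574
-0.065 28 z 0.0397 0.0582
-0.055 27 z 0.0377 0.2969
-0.045 29 z 0.0388 0.0558
-0.035 31 z 0.0375 0.2098
-0.025 28 z 0.0333 0.1741
-0.015 11 z 0.0359 0.0536
-0.005 1 z 0.0346 0.0346
0.005 66 z 0.0086 0.0925
0.015 33 z 0.0143 0.1383
0.025 20 z 0.0116 0.1736
0.035 52 z 0.008 0.2117
0.045 58 z 0.0071 0.034
0.055 66 z 0.0077 0.3569
0.065 58 z 0.008 0.0322
0.075 57 z 0.0075 0.0314
0.085 41 z 0.0087 0.0318
```

Nearly flat (about 5°), so a bit more down and then release.

>>> arm_command --steps '[-0.02, 0.015, 0.04, 0, -1, -0.01, 0, 0.04, 0, -1, 0, 0, 0, 0, -1]'

```text
time_s: 27.05
tool_pos: [0.5048, -0.3072, 0.0488]
ee_rot: [0.001, 0.066, 0.998, -0.001]
ft_force: [-8.8, 4.0, 26.1]
finger_gap: 0.0151
```

```bash
cat >> h.py <<'E'
def scoop():
    s,R=frame();tp=s["tool_pos"];print(s["time_s"],tp,s["ft_force"].round(1),s["finger_gap"])
    d=get_image("side");P=pts(d);h=cv2.cvtColor(d["image"],cv2.COLOR_RGB2HSV)
    m=(cv2.inRange(h,(5,130,40),(22,255,255))>0);q=P[m];q=q[np.isfinite(q[:,2])];c=(q-tp)@R
    k=(abs(c[:,1])<.03)&(abs(c[:,0])<.16)&(q[:,2]>.007)&(q[:,2]<.07);q,c=q[k],c[k]
    for x in np.arange(-.115,.12,.02):
        i=(c[:,0]>=x)&(c[:,0]<x+.02)
        if i.any(): print(round(x,3),i.sum(),"z",q[i,2].min().round(4),q[i,2].max().round(4))
E
python3 -c "
from h import *
scoop()"
```

```text
27.05 [ 0.50477838 -0.30723393  0.04882393] [-8.8  4.  26.1] 0.015120044497933267
-0.115 8 z 0.0099 0.0443
-0.095 74 z 0.007 0.0491
-0.075 52 z 0.0289 0.0478
-0.055 56 z 0.0285 0.0485
-0.035 49 z 0.0277 0.0467
-0.015 15 z 0.0271 0.0469
0.005 82 z 0.0071 0.0671
0.025 39 z 0.0071 0.0312
0.045 101 z 0.0071 0.0323
0.065 114 z 0.007 0.0311
0.085 54 z 0.008 0.0327
```

>>> arm_command --steps '[0, 0, -0.02, 0, -1, 0, 0, 0, 0, 0, 0, 0, 0, 0, 0.5, 0, 0, 0, 0, 1, 0, 0, 0, 0, 1, 0, 0, 0, 0, 1, 0, 0, -0.2, 0, 1, 0, 0, -0.4, 0, 1]'

```text
time_s: 27.9
tool_pos: [0.5028, -0.3055, 0.1041]
ee_rot: [-0.003, 0.066, 0.998, 0.001]
ft_force: [1.0, -0.3, -0.1]
finger_gap: 0.0855
```

>>> arm_command --steps '[0, 0, -0.45, 0, 1, 0, 0, -0.45, 0, 1, 0, 0, -0.4, 0, 1, -0.45, 0, 0, 0, 1, -0.45, 0, 0, 0, 1, -0.3, 0, 0, 0, 1, 0, 0, 0, 0, 1]'

```text
time_s: 28.6
tool_pos: [0.6262, -0.3222, 0.2329]
ee_rot: [-0.002, 0.065, 0.998, 0.001]
ft_force: [-0.4, -0.7, -1.3]
finger_gap: 0.0852
```

Run:
```python
from h import *
import pickle
print(r.observe()["time_s"],r.observe()["tool_pos"])
d=get_image("top");P=pts(d);save(d,"f_top.png",(130,100,450,320),2.5)
h=cv2.cvtColor(d["image"],cv2.COLOR_RGB2HSV)
m=(cv2.inRange(h,(5,130,60),(22,255,255))>0)&(P[...,1]<-.25)&(P[...,1]>-.37)&(P[...,0]>.35)&(P[...,0]<.62)
q=P[m&(P[...,2]>.041)&(P[...,2]<.052)];print("handle",cv2.minAreaRect(q[:,:2].astype(np.float32)),np.median(q[:,2]),len(q))
a=P[m&(P[...,2]>.006)];print("scoop",cv2.minAreaRect(a[:,:2].astype(np.float32)))
T=tray(P);grid(P,-.06,-.02)
k=(abs(T[...,0])<.02)&(T[...,1]>-.078)&(T[...,1]<-.03)&(P[...,2]>.016);print("ball px in cell",k.sum(),np.median(P[k][:,2]),P[k][:,2].max())
kk=(cv2.inRange(h,(0,150,60),(7,255,255))>0)&(abs(T[...,0]+.06)<.02)&(abs(T[...,1]-.054)<.03);print("knob tray",T[kk].mean(0),np.median(P[kk][:,2]))
k=(abs(P[...,2]-.0415)<.004)&(abs(T[...,0])<.025)&(T[...,1]>-.06)&(T[...,1]<.2);print("cover y",np.percentile(T[k][:,1],[.5,99.5]))
```

```text
28.6 [ 0.62622171 -0.32217228  0.23288353]
handle ((0.5466845035552979, -0.30723118782043457), (0.020255662500858307, 0.10809248685836792), 75.26335906982422) 0.04558324199514056 161
scoop ((0.5466829538345337, -0.31171876192092896), (0.02942308597266674, 0.1268806904554367), 75.51614379882812)
  -32  .  .  .  .  .  . 44  .  .  .  .  .  .  . 45  .  .  .
  -28 44  .  .  .  .  .  .  .  .  . 44  . 45  .  . 46 44  .
  -24  .  .  .  .  . 46  .  . 45  .  .  .  .  .  .  . 44  .
ball px in cell 112 0.0205113043078657 0.041319858827738296
knob tray [-0.06077451  0.05151662] 0.081088053916257
cover y [-0.02984824  0.13451804]
```

View pics/f_top.png

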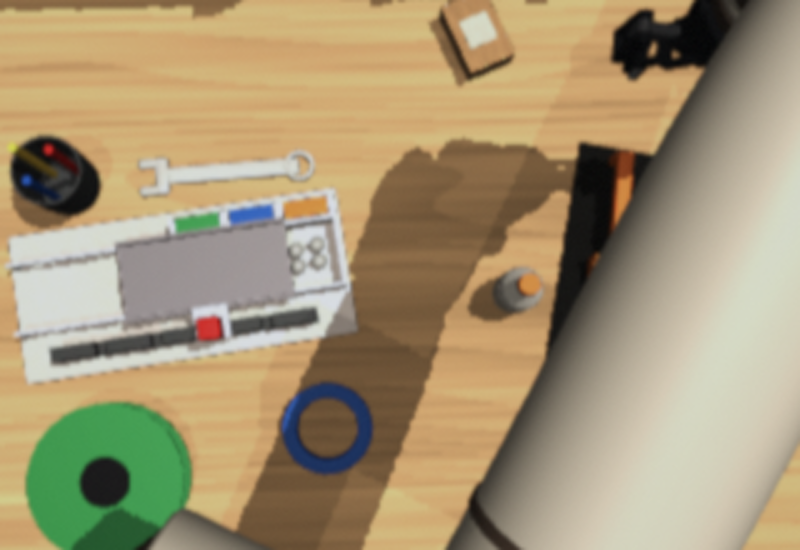

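The top view shows four balls in the orange-tagged cell (308,255), the knob (208,328) down in the second notch, and the other two cells covered. The arm hides the scoop, so I move clear and check it by numbers.

>>> arm_command --steps '[0.4, 0.3, 0, 0, 1, 0.4, 0.3, 0, 0, 1, 0.4, 0.3, 0, 0, 1, 0.4, 0.3, 0, 0, 1, 0, 0.45, 0, 0, 1, 0, 0.45, 0, 0, 1, 0, 0.4, 0, 0, 1, 0, 0, 0, 0, 1]'

```text
time_s: 29.45
tool_pos: [0.4977, -0.0508, 0.2377]
ee_rot: [0.001, 0.064, 0.998, 0.0]
ft_force: [0.6, 0.2, -0.7]
finger_gap: 0.0854
```

Run:
```python
from h import *
import pickle
print(r.observe()["time_s"],r.observe()["tool_pos"])
d=get_image("top");P=pts(d)
D0=pickle.load(open("top0.pkl","rb"))
for dd in(D0,d):
    p=pts(dd);h=cv2.cvtColor(dd["image"],cv2.COLOR_RGB2HSV)
    m=(cv2.inRange(h,(5,130,60),(22,255,255))>0)&(p[...,1]<-.25)&(p[...,1]>-.37)&(p[...,0]>.35)&(p[...,0]<.62)
    q=p[m&(p[...,2]>.041)&(p[...,2]<.052)];a=p[m&(p[...,2]>.008)]
    f=cv2.fitLine(q[:,:2].astype(np.float32),cv2.DIST_HUBER,0,.01,.01).ravel();print("handle yaw",np.degrees(np.arctan2(f[1],f[0])),"scoop x",a[:,0].min(),a[:,0].max(),"y",a[:,1].min(),a[:,1].max())
    # slope along handle
    A=np.c_[q[:,0],np.ones(len(q))];print("handle z slope deg",np.degrees(np.arctan(np.linalg.lstsq(A,q[:,2],rcond=None)[0][0])),len(q),"z",np.median(q[:,2]))
diff=cv2.absdiff(d["image"],D0["image"]).max(2);save(d,"f2.png",(130,100,450,320),2.5)
w=(cv2.cvtColor(d["image"],cv2.COLOR_RGB2HSV))
for nm,bx,lo,hi in(("screwdriver",(400,180,440,270),(0,150,60),(8,255,255)),("tape",(235,245,285,295),(100,120,40),(130,255,255)),("glue cap",(325,195,352,232),(5,130,60),(22,255,255))):
    for dd in(D0,d):
        x0,y0,x1,y1=bx;mm=cv2.inRange(cv2.cvtColor(dd["image"],cv2.COLOR_RGB2HSV)[y0:y1,x0:x1],lo,hi);M=cv2.moments(mm,True);print(nm,M["m00"],round(M["m10"]/max(M["m00"],1)+x0,1),round(M["m01"]/max(M["m00"],1)+y0,1))
```

```text
29.45 [ 0.49771064 -0.05080716  0.23767872]
handle yaw -7.4250393 scoop x 0.40009431697494335 0.5905729670747996 y -0.32316295496293124 -0.271011130896326
handle z slope deg 0.014539454357298164 273 z 0.0456131636787127
handle yaw -6.8358965 scoop x 0.41227658679454204 0.5991999035786213 y -0.3297805157919559 -0.27455526582528234
handle z slope deg 0.08856966096206569 273 z 0.0457822130463619
screwdriver 388.0 422.4 244.2
screwdriver 386.0 422.4 244.1
tape 488.0 260.1 271.2
tape 0.0 235.0 245.0
glue cap 59.0 341.1 213.4
glue cap 59.0 341.1 213.4
```

View pics/f2.png

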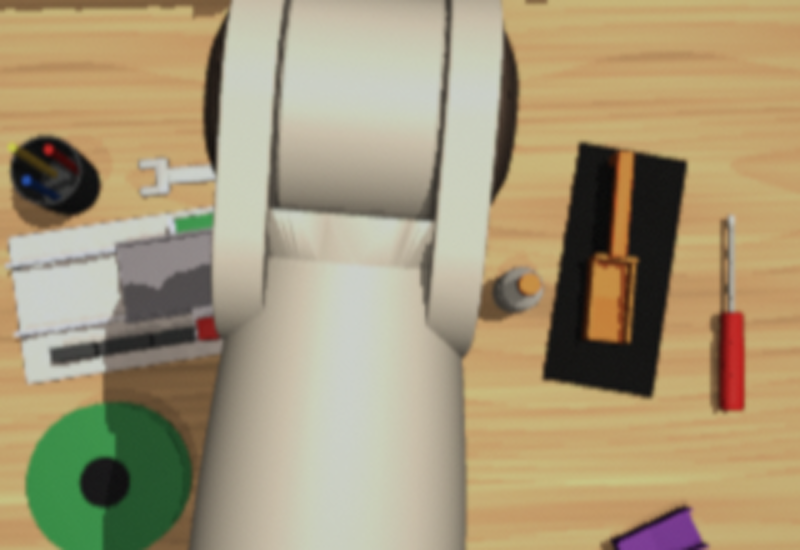

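The scoop stands level, wholly on the mat and about 10 mm from where it started. The glue bottle and screwdriver have not moved. I'm handing the job in.

```bash
python3 -c "
from station import sign_off
print(sign_off())"
```

```text
the job is handed in; nothing more can be done
None
```

The job is handed in at about 29.5 s of the 61 s allowed. All four balls are in the orange-tagged cell and the scoop is back on its mat. However, the tipping did not go as asked.

- **Cover:** I lifted the knob, slid the cover one notch and let the knob drop. The final check showed the knob top at 0.081 m, which is down, at tray y ≈ 0.052. The cover edge was at about -0.030. Only the orange cell is bare.
- **Balls (the deviation):** The arm cannot tilt the tool, so I pivoted the scoop in the grip by pushing its nose against the latched cover's edge. At about 20° nose-down, all four balls rolled over the low edge onto the cover instead of into the cell. I turned the emptied scoop around and pushed them back over the edge with its nose lip. The last view showed all four balls in the cell.
- **Scoop:** I levelled it against the mat and released it. It stands upright (handle slope 0.1°, handle top at 0.046 m), wholly on the mat, about 10 mm from where it started.
- **Bystanders:** The glue bottle and screwdriver measured unmoved to a fraction of a pixel. The tape, spool, spanner, pens and screw box I checked only by eye in the last views. My last numeric check on the tape failed because the arm hid it.

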